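Set up the flatbed food printer for a batch of iced biscuits

TASK

Set up the food printer for the next batch. Wake it with a full press of the small power key and let the key up; then slide each of the two white carrier plates along the printer, without lifting it off, until its hole drops over its own locating pin and it lies flat and square on the dark print bed. When both are home, put every iced round biscuit from the cooling rack flat into a pocket of the plates, one to a pocket, and last press the big start button fully down and let it up; do not bump the print-head bridge, and leave the icing bottle, tub and cup where they are.

Things in the scene. Friction and masses are not known exactly. Their poses are not given: they have to be found in the camera images.
- printer: Low white flatbed printer, fixed, turned up to 0.1 rad. Origin on the counter under it; x points away from the robot, y left. Work level x -118 to +125 mm: right part (y -270 to -43 mm) is the grey loading deck, top z = 56 mm; left of y = -43 mm the dark print bed, 6 mm lower, z = 50 mm. Two fences, near (inner face x -118) and far (x +125), top z 68 mm, y -270 to +190. Buttons on the front strip
- pin1 (a point): Top of the near locating pin, for plate 1: fixed steel pin on the print bed, 12 mm diameter, rounded, 5.8 mm tall, so its top is level with the loading deck. At x -44, y -19, z 55.8 mm of the printer, 24 mm left of the deck's edge; printer's axes
- pin2 (a point): Top of the far locating pin, for plate 2: the same, at x +107, y -19, z 55.8 mm of the printer
- bridge: White print-head housing across the bed's left end: y +240 to +340 mm, x -137 to +143 mm of the printer, top 205 mm above the counter. Origin at bed level under its middle. Delicate: never push it with more than 3 N
- plate1_fin (a point): Grip fin of carrier plate 1 (near one): upright grey rib, 12 mm thick (y), 42 mm long (x), top 38 mm above the plate's underside; this point 23 mm above it. Plate: white plastic, 90 (x) x 204 (y) x 8 mm, 0.13 to 0.23 kg. Plate axes, from the middle of the underside: fin (-18, -84), hole (+28, -84), pockets (0, -26) and (0, +56) mm; seated, parallel to the printer's
- plate2_fin (a point): Grip fin of carrier plate 2 (far one): upright grey rib, 12 mm thick (y), 42 mm long (x), top 38 mm above the plate's underside; this point 23 mm above it. Plate: white plastic, 90 (x) x 204 (y) x 8 mm, 0.13 to 0.23 kg. Plate axes, from the middle of the underside: fin (-18, -84), hole (+28, -84), pockets (0, -26) and (0, +56) mm; seated, parallel to the printer's
- plate1_hole (a point): Centre of plate 1's 17 mm through hole, at its top face (8 mm above the underside). The plate starts flat on the deck, its left end up to 75 mm out over the bed, 135 to 225 mm right of its place, off its fence, askew. Held, it slides level over deck and pin; let go with the hole over the pin, it drops 6 mm to the bed. Seated: this point above the pin at printer z 58 mm, long edge 1 mm off the near fence
- plate2_hole (a point): Centre of plate 2's 17 mm through hole, at its top face (8 mm above the underside). The plate starts flat on the deck, its left end up to 75 mm out over the bed, 135 to 225 mm right of its place, off its fence, askew. Held, it slides level over deck and pin; let go with the hole over the pin, it drops 6 mm to the bed. Seated: this point above the pin at printer z 58 mm, long edge 1 mm off the far fence
- pocket1 (a point): Centre of the floor of a round pocket in plate 1, 66 mm diameter, 4 mm deep, 4 mm above the plate's underside (right one of two); moves with the plate
- pocket2 (a point): Centre of the floor of a round pocket in plate 1, 66 mm diameter, 4 mm deep, 4 mm above the plate's underside (left one of two); moves with the plate
- pocket3 (a point): Centre of the floor of a round pocket in plate 2, 66 mm diameter, 4 mm deep, 4 mm above the plate's underside (right one of two); moves with the plate
- pocket4 (a point): Centre of the floor of a round pocket in plate 2, 66 mm diameter, 4 mm deep, 4 mm above the plate's underside (left one of two); moves with the plate
- rack: Black wire cooling rack, 320 mm (x) by 220 mm (y), to the robot's right; fixed. Origin on the counter below its middle; biscuits lie on its top, 22 mm above the counter
- biscuit1_mid (a point): Centre (half-way up) of a round biscuit with flat white icing, 60 mm diameter, 12 mm thick, about 30 g; z up through its flat faces. Two to four of these lie on the rack; absent ones read None
- biscuit2_mid (a point): Centre (half-way up) of a round biscuit with flat white icing, 60 mm diameter, 12 mm thick, about 30 g; z up through its flat faces. Two to four of these lie on the rack; absent ones read None
- biscuit3_mid (a point): Centre (half-way up) of a round biscuit with flat white icing, 60 mm diameter, 12 mm thick, about 30 g; z up through its flat faces. Two to four of these lie on the rack; absent ones read None
- biscuit4_mid (a point): Centre (half-way up) of a round biscuit with flat white icing, 60 mm diameter, 12 mm thick, about 30 g; z up through its flat faces. Two to four of these lie on the rack; absent ones read None
- start (a joint): Travel of the start button in m: 0 up, 0.006 fully down; sprung, 5 N holds it fully down
- start_top (a point): Middle of the top of the start button: steel, round, 32 mm diameter in a 48 mm black collar, pressed straight down; its top stands 10 mm above the collar. On the front strip at x -155, y +110 mm of the printer
- power (a joint): Travel of the power key in m: 0 up, 0.004 fully down; sprung, 4 N holds it fully down
- power_top (a point): Middle of the top of the power key: grey, round, 20 mm diameter in a 36 mm black collar, pressed straight down; its top stands 8 mm above the collar. 60 mm to the right of the start button on the same strip
- icing_bottle: White squeeze bottle with a nozzle, 56 mm diameter, 188 mm tall, standing; origin under its middle; bystander
- icing_tub: Lidded icing tub, 84 mm diameter, 60 mm tall; origin under its middle; bystander
- cup: Small open white cup, 70 mm diameter, 35 mm tall; origin under its middle; bystander
Mind the look-alikes: they are no part of the job. Leave any turquoise look-alike of the part that bears biscuit2_mid alone.

How it is judged:
By the outcome, as a careful person would: the job done as asked, in the order asked, and still so for the second after the job is handed in, with the robot touching nothing.
Of biscuit1, biscuit2, biscuit3, biscuit4 only 2 to 4 are there at a start; the rules pass over those that are not, and their reading is None.
At some moment in a run one of biscuit1, biscuit2, biscuit3, biscuit4 may be knocked a few centimetres aside while the robot is not near it.
Once in a run the grip may slacken for a moment while it holds something.
It also fails if it takes over 210 s, if anything falls off the work surface, if the arm or the gripper's body presses on something with over 40 N, if the wrist force passes 120 N, or if a joint passes its speed limit or range.

ROBOT

A 6-joint arm with a two-finger parallel gripper is mounted at the origin on the work surface. World frame = base frame: x ahead of the robot, y to its left, z up, the work surface at z = 0. Lengths are in mm, angles in degrees, forces in N, time in s.
With the tool pointing down it reaches from about 325 to 775 mm from the base axis. Payload 5.5 kg.
Tool frame: the origin (TCP) lies on the centre line of the jaws, within the pads' length; the fingertips stand 14 mm ahead of it and the grasp point (between the pads) lies 5 mm behind it; z points along the fingers, y is the line along which they close (so a half turn about z gives the same grasp; the last joint's range is limited). The gripper opens to 88 mm and grips with 3 to 60 N. Pads are 20 mm wide; open, the fingers measure 115 mm over their backs; the gripper's body (75 mm by 178 mm) begins 61 mm behind the grasp point.
Start: joints at [74.043, 5.22, 70.514, -0, 104.267, -3.249], TCP at [131.995, 585.315, 236.631] pointing down, gripper open.
Joint ranges: [-164.24, 164.24], [-49.07, 125.15], [9.68, 141.18], [-86.29, 266.29], [3.28, 154.24], [-151.56, 151.56]. Speed limits (degrees/s): [147.25, 147.25, 172.46, 180, 180, 180].

INTERFACE

Orientations are given as a 3x3 rotation matrix whose columns are the frame's x, y, z axes.
In Python, from cell import bot gives the robot as it stands. The module is installed in compiled form; this text tells all that it offers.
- The arm moves only by the tool play_rows, never from a script. Its argument "deltas" is a list of rows, each a list of 6 numbers: the shift along the tool's x, y, z scaled (see below), then the turn, a rotation vector about the tool's x, y, z scaled (see below). A call has 1 to 5 rows; each row is the pose to reach, as a shift and turn from the pose commanded when the call began, along the tool's axes at that moment; what a row does not reach only later rows make up. The controller multiplies each number of a shift by 0.15 m and each number of a turn by 0.5 rad. A row lasts 1/8 s, in which the tool goes at most 62.5 mm and 10.7 degrees, less where a joint would pass 70% of its speed; a pose out of reach is approached as far as the arm can. A call with a number of a shift or a turn outside -1 to 1 is refused whole. A call with a gripper value outside its range is refused whole. "fingers" is the finger opening in mm, from 0 to 87.8, set as the call begins (left out, the last holds). The fingers move at their own pace and stop on an object; "force" is the grip in N (left out, the last holds). Time passes only in rows, so rows that repeat a pose let the fingers close. It gives the time, the measured TCP pose, the force, the opening and the grip force at its end, in the units of the state.
- bot.get_obs(): the state, without advancing time (a new reading comes with each control period).
- bot.camera(name): name is "scene" or "top" or "wrist"; returns a dict with "pixels" (420x560x3 uint8, blue, green, red), "vertical_fov" (degrees; the focal length in pixels is half the picture's height over the tangent of half this angle, whatever the lens; pixels are square), "cx", "cy" (the principal point, pixels), "position" and "rotation" of the camera in the world; the wrist camera has in their place "hand_eye" (4x4, takes a point from camera to tool coordinates, whose origin is the TCP and whose axes are the flange's). Camera axes: x right, y down, z forward; pixel columns grow to the right and rows downward; lengths in mm; the calibration is good to about 2 mm. A picture is of the moment at which its call begins: read the wrist's pose just before it. There is no depth.
- bot.close_job(): hands the job in; it is judged then, once.
The state is a dict: "time_s": time; "joint_pos": joint angles; "dq": joint speeds; "joint_torque": joint torques, N m; "position": TCP position; "eef_rot": TCP orientation; "contact_force": force on the tool from outside, world axes, zero at the start; "ft_torque": the same for the moment, N m; "width": finger opening in mm; "grasp_force": force on a finger pad.
Only numpy, scipy, OpenCV 4.12 (cv2) and the standard library are available. Lean on these libraries where they do the work, as an engineer would, in place of code of your own. Each camera call takes 0.05 s, during which the arm holds its last target. There are 200 camera calls.

## Working session

There is one attempt and no reset: what is moved stays moved. The work goes in short steps, Python scripts to look and compute and a tool call to move; the robot and the scene stay as the last step left them, time stands still between calls to the robot, and variables do not carry over. Pictures are saved under pics/ and viewed, at most 14 in all, crops included, and the job is handed in when it is done.

Besides the shell and the picture viewer there is one more tool, called after ">>>" in YAML: its name, and indented under it one key for each argument. play_rows: Moves the arm, as the interface text tells. Its arguments: {"type":"object","properties":{"deltas":{"type":"array","items":{"type":"array","items":{"type":"number"}}},"fingers":{"type":"number"},"force":{"type":"number"}},"required":["deltas"]}

```bash
mkdir -p pics; cat > h.py <<'E'
import numpy as np, cv2
from cell import bot
def snap(name,fn):
    o=bot.get_obs(); c=bot.camera(name); im=c['pixels']; cv2.imwrite('pics/'+fn+'.png',im)
    f=im.shape[0]/2/np.tan(np.radians(c['vertical_fov'])/2)
    if name=='wrist':
        H=np.array(c['hand_eye']);R=np.array(o['eef_rot']);
        Rc=R@H[:3,:3]; p=R@H[:3,3]+np.array(o['position'])
    else: Rc=np.array(c['rotation']);p=np.array(c['position'])
    np.savez('pics/'+fn+'.npz',f=f,cx=c['cx'],cy=c['cy'],R=Rc,p=p)
    return im
def pt(fn,u,v,z):
    d=np.load('pics/'+fn+'.npz'); r=d['R']@np.array([(u-d['cx'])/d['f'],(v-d['cy'])/d['f'],1])
    return (d['p']+r*(z-d['p'][2])/r[2]).round(1)
def px(fn,P):
    d=np.load('pics/'+fn+'.npz'); q=d['R'].T@(np.array(P)-d['p']); return (q[:2]/q[2]*d['f']+[d['cx'],d['cy']]).round(1)
E
python3 - <<'E'
from h import *
for n in('scene','top'):
    im=snap(n,n); d=np.load(f'pics/{n}.npz'); print(n,d['p'],d['R'].round(2).tolist(),d['f'],d['cx'],d['cy'])
    cv2.imwrite(f'pics/{n}_b.png',cv2.resize(im,(800,600),interpolation=cv2.INTER_CUBIC))
o=bot.get_obs();print(o)
E
```

```text
scene [1140.50551816 -771.7835027  1486.52448429] [[0.77, 0.53, -0.34], [0.63, -0.65, 0.42], [0.01, -0.54, -0.84]] 505.15094694298944 276.7356376871969 204.05574094380708
top [ 459.53658423  -79.89243094 1527.29333316] [[-0.02, -1.0, 0.09], [-1.0, 0.02, 0.01], [-0.01, -0.09, -1.0]] 543.7280800050041 274.08477164638333 208.0313470901086
{'time_s': 0.1, 'joint_pos': array([ 7.40430484e+01,  5.25801670e+00,  7.05735640e+01, -1.57572741e-03,
        1.04265078e+02, -3.24854302e+00]), 'dq': array([ 0.14824985, -0.11330236, -0.22159768,  0.09551002,  0.0239215 ,
       -0.04045681]), 'joint_torque': array([ 2.28632583e-03, -4.47857380e+01, -4.07570994e+01,  7.00063538e-02,
        2.84907996e-02, -9.26860253e-05]), 'position': array([131.94022815, 585.08051677, 235.64199979]), 'eef_rot': array([[-9.75500768e-01,  2.19995588e-01, -4.38157924e-04],
       [ 2.19996014e-01,  9.75499410e-01, -1.62933497e-03],
       [ 6.89762914e-05, -1.68581051e-03, -9.99998577e-01]]), 'contact_force': array([-0.02934244, -0.15283852,  0.00428881]), 'ft_torque': array([0.04091799, 0.02387732, 0.04358502]), 'grasp_force': 0.0, 'width': 88.09543485046932}
```

View pics/top_b.png

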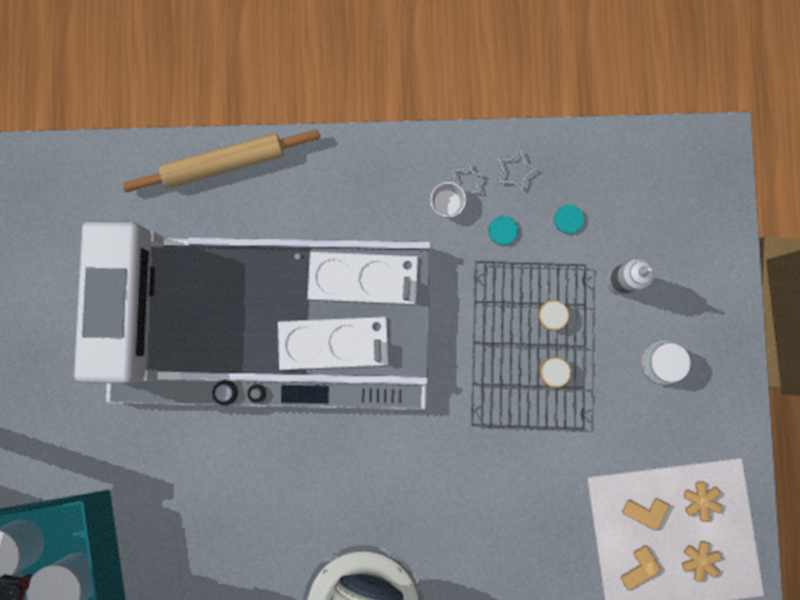

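View pics/scene_b.png

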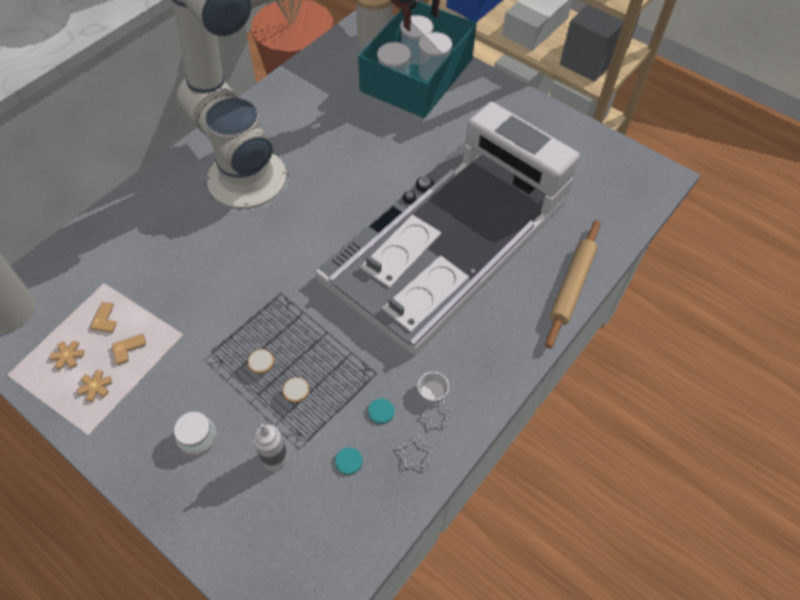

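The top view shows the start button at (224,393), the power key at (257,393), pin 2 at (297,256) and white biscuits at (553,315) and (555,372), all in 800-px scale. The plates lie askew on the deck, and the turquoise rounds are the look-alikes.

```bash
python3 - <<'E'
from h import *
s=.7
L=dict(start=(224,393,70),power=(257,393,70),pin2=(297,256,56),b1=(553,315,34),b2=(555,372,34),p1hole=(376,326,64),p1fin=(379,350,94),p2hole=(407,265,64),p2fin=(407,290,94),ff1=(188,241,68),ff2=(430,245,68),
p1a=(278,321,64),p1b=(281,370,64),p1c=(388,366,64),p1d=(386,317,64),p2a=(310,252,64),p2b=(308,299,64),p2c=(415,304,64),p2d=(418,256,64),nfR=(426,380,68),nfL=(150,374,68))
for k,(u,v,z) in L.items(): print(k,pt('top',u*s,v*s,z))
im=cv2.imread('pics/top.png')
c=im[150:300,140:310]
cv2.imwrite('pics/c1.png',cv2.resize(c,None,fx=4.5,fy=4,interpolation=cv2.INTER_CUBIC))
E
```

```text
start [412.6 245.2  70. ]
power [411.1 183.6  70. ]
pin2 [669.  107.2  56. ]
b1 [ 545.5 -381.    34. ]
b2 [ 436.4 -380.3   34. ]
p1hole [531.1 -41.1  64. ]
p1fin [485.3 -46.4  94. ]
p2hole [ 645.4 -102.4   64. ]
p2fin [ 595.  -100.8   94. ]
ff1 [701.2 312.7  68. ]
ff2 [ 682.  -146.9   68. ]
p1a [545.  143.7  64. ]
p1b [452.8 139.1  64. ]
p1c [455.5 -61.9  64. ]
p1d [547.6 -60.3  64. ]
p2a [674.9  81.3  64. ]
p2b [585.3  86.5  64. ]
p2c [ 570.9 -115.6   64. ]
p2d [ 662.1 -123.7   64. ]
nfR [ 427.7 -132.3   68. ]
nfL [451.1 384.4  68. ]
```

```bash
cat >> h.py <<'E'
from scipy.spatial.transform import Rotation as Ro
YAW=-.042; O=np.array([562.9,130.7])
def W(x,y):
    c,s=np.cos(YAW),np.sin(YAW); return O+[c*x-s*y,s*x+c*y]
def goal(yaw):  # yaw: angle (deg) of tool y axis in world
    a=np.radians(yaw); y=np.array([np.cos(a),np.sin(a),0]); z=np.array([0,0,-1.]); return np.stack([np.cross(y,z),y,z],1)
def plan(*wps):
    o=bot.get_obs(); P=np.array(o['position']);R=np.array(o['eef_rot'])
    print('t',round(o['time_s'],2),'P',P.round(1),'yaw',np.degrees(np.arctan2(R[1,1],R[0,1])).round(2),'F',o['contact_force'].round(1),'w',round(o['width'],1),'g',round(o['grasp_force'],1))
    for x,y,z,yaw in wps:
        G=goal(yaw); d=R.T@(np.array([x,y,z])-P)/150; r=Ro.from_matrix(R.T@G).as_rotvec()/.5
        n=max(1,int(np.ceil(max(np.abs(d).max(),np.abs(r).max()))))
        # split: turn+shift parts
        Q=P.copy();S=R.copy();T=np.array([x,y,z]);rv=Ro.from_matrix(R.T@G).as_rotvec()
        for i in range(n):
            Sn=R@Ro.from_rotvec(rv*(i+1)/n).as_matrix(); Pn=P+(T-P)*(i+1)/n
            print('  ',(S.T@(Pn-Q)/150).round(3).tolist(),(Ro.from_matrix(S.T@Sn).as_rotvec()/.5).round(3).tolist(),'mm',round(np.linalg.norm(Pn-Q)))
            Q,S=Pn,Sn
        P,R=T,G
E
python3 - <<'E'
from h import *
o=bot.camera('wrist'); print(np.array(o['hand_eye']).round(2).tolist(),o['vertical_fov'])
print(W(-155,110),W(-155,50))
plan((411,187,200,87.6))
E
```

```text
[[-0.0, -0.95, -0.3, 82.55], [1.0, -0.0, 0.0, -0.15], [-0.0, -0.3, 0.95, -148.29], [0.0, 0.0, 0.0, 1.0]] 62.62456404183184
[412.65533174 247.11108049] [410.13607256 187.16399271]
t 0.15 P [131.9 585.1 235.8] yaw 77.29 F [0.6 0.7 1.1] w 87.9 g 0.0
   [-0.8, -0.726, 0.081] [-0.001, -0.0, -0.12] mm 162
   [-0.755, -0.773, 0.08] [-0.001, -0.0, -0.12] mm 162
   [-0.707, -0.817, 0.08] [-0.001, -0.0, -0.12] mm 162
```

>>> play_rows:
  deltas:
    - [-0.2, -0.18, 0.02, 0, 0, -0.03]
    - [-0.4, -0.363, 0.04, 0, 0, -0.06]
    - [-0.6, -0.545, 0.06, 0, 0, -0.09]
    - [-0.8, -0.726, 0.08, 0, 0, -0.12]
  fingers: 0
  force: 20

```text
time_s: 0.65
position: [225.6, 451.5, 224.2]
eef_rot: [[-0.987, 0.16, -0.0], [0.16, 0.987, -0.0], [0.0, -0.0, -1.0]]
contact_force: [-0.8, 0.0, -0.2]
width: 51.2
grasp_force: 0.0
```

>>> play_rows:
  deltas:
    - [-0.19, -0.193, 0.02, 0, 0, -0.03]
    - [-0.378, -0.386, 0.04, 0, 0, -0.06]
    - [-0.566, -0.58, 0.06, 0, 0, -0.09]
    - [-0.755, -0.773, 0.08, 0, 0, -0.12]

```text
time_s: 1.15
position: [318.7, 318.8, 212.3]
eef_rot: [[-0.995, 0.101, -0.0], [0.101, 0.995, -0.0], [0.0, -0.0, -1.0]]
contact_force: [0.7, 0.6, 0.4]
width: 11.0
grasp_force: 0.0
```

>>> play_rows:
  deltas:
    - [-0.177, -0.204, 0.02, 0, 0, -0.03]
    - [-0.353, -0.408, 0.04, 0, 0, -0.06]
    - [-0.53, -0.613, 0.06, 0, 0, -0.09]
    - [-0.707, -0.817, 0.08, 0, 0, -0.12]
    - [-0.707, -0.817, 0.08, 0, 0, -0.12]

```text
time_s: 1.78
position: [412.0, 185.4, 199.9]
eef_rot: [[-0.999, 0.046, -0.001], [0.046, 0.999, -0.001], [0.001, -0.001, -1.0]]
contact_force: [0.3, -0.4, 0.4]
width: 0.5
grasp_force: 0.0
```

```bash
python3 - <<'E'
from h import *
plan((411,187,200,87.6))
snap('wrist','w1')
E
```

```text
t 1.77 P [412.  185.4 199.9] yaw 87.38 F [ 0.3 -0.4  0.4] w 0.5 g 0.0
   [0.007, 0.01, -0.001] [-0.002, -0.002, -0.008] mm 2
```

View pics/w1.png

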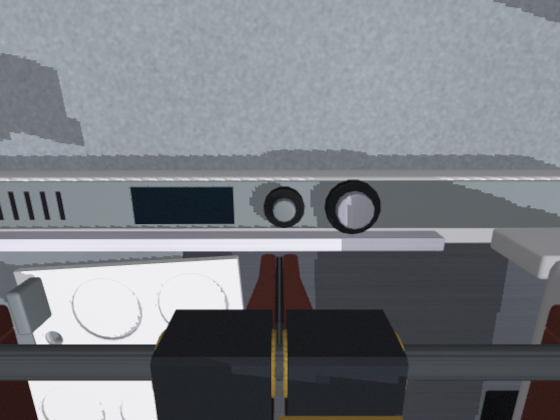

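The wrist view shows the power key top at (284,209), the start top at (354,210) and the near fence at row ~241. Next I intersect these with the top view to get their height.

```bash
python3 - <<'E'
from h import *
for z in (50,60,70,80): print(z,pt('w1',284,209,z),pt('top',257*.7,393*.7,z),'S',pt('w1',354,210,z),pt('top',224*.7,393*.7,z))
print(pt('w1',60,234,68),pt('w1',440,234,68),pt('w1',10,250,68),pt('w1',440,249,68))
im=cv2.imread('pics/top.png'); c=im[150:300,145:310]
cv2.imwrite('pics/c1.png',cv2.resize(c,(800,727),interpolation=cv2.INTER_CUBIC)[:600])
E
```

```text
50 [415.9 189.8  50. ] [410.4 187.2  50. ] S [419.8 252.7  50. ] [411.9 249.7  50. ]
60 [413.  189.7  60. ] [410.8 185.4  60. ] S [416.8 250.5  60. ] [412.2 247.4  60. ]
70 [410.2 189.7  70. ] [411.1 183.6  70. ] S [413.7 248.4  70. ] [412.6 245.2  70. ]
80 [407.3 189.7  80. ] [411.4 181.7  80. ] S [410.7 246.3  80. ] [412.9 243.   80. ]
[424.2  -4.6  68. ] [439.4 323.5  68. ] [437.  -51.9  68. ] [453.5 324.7  68. ]
```

View pics/c1.png

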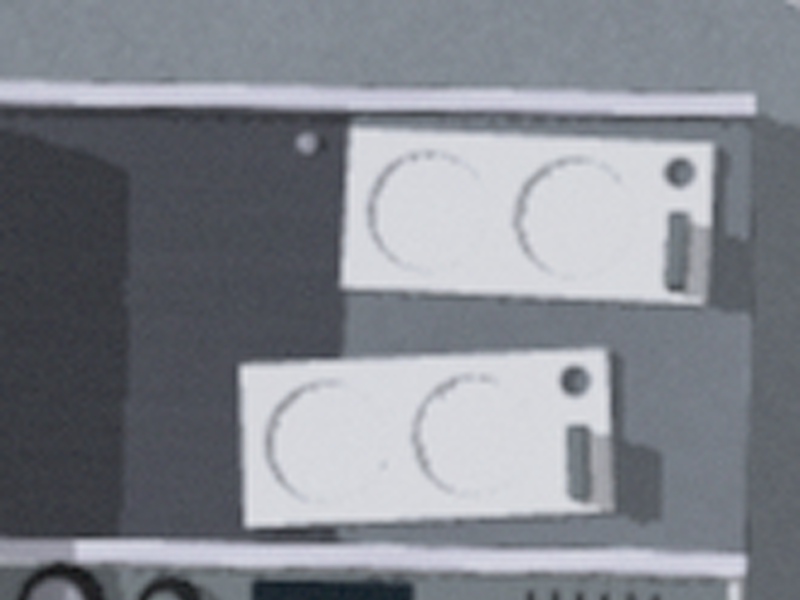

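```bash
python3 - <<'E'
from h import *
plan((410.5,188,95,87.6))
q=lambda u,v,z:pt('top',145+u/4.848,150+v/4.848,z)
for n,u,v,z in [('pin2',307,142,55),('h1',575,380,64),('f1',579,463,94),('h2',680,172,64),('f2',677,252,94),('1TL',240,364,64),('1TR',608,348,64),('1BL',246,528,64),('1BR',613,510,64),('2TL',350,127,64),('2TR',715,142,64),('2BL',342,288,64),('2BR',706,304,64),('ffL',0,107,68),('ffR',755,115,68),('nfR',745,552,68),('nfL',80,540,68)]:print(n,q(u,v,z))
E
```

```text
t 1.82 P [411.4 186.6 200.2] yaw 87.45 F [ 0.2  0.7 -0.7] w 0.3 g 0.0
   [0.006, 0.009, 0.701] [-0.0, -0.002, -0.005] mm 105
pin2 [668.8 106.2  55. ]
h1 [530.6 -42.1  64. ]
f1 [484.  -44.1  94. ]
h2 [ 645.4 -103.4   64. ]
f2 [ 597.7 -100.2   94. ]
1TL [544. 144.  64.]
1TR [547.9 -60.9  64. ]
1BL [453.  141.7  64. ]
1BR [458.1 -61.6  64. ]
2TL [675.4  80.8  64. ]
2TR [ 661.9 -123.4   64. ]
2BL [585.   86.6  64. ]
2BR [ 571.1 -116.    64. ]
ffL [691.  276.2  68. ]
ffR [ 676. -146.   68.]
nfR [ 433.4 -133.7   68. ]
nfL [448.7 232.9  68. ]
```

>>> play_rows:
  deltas:
    - [0.005, 0.01, 0.2, 0, 0, 0]
    - [0.01, 0.015, 0.45, 0, 0, 0]
    - [0.01, 0.018, 0.65, 0, 0, 0]
    - [0.01, 0.018, 0.7, 0, 0, 0]
    - [0.01, 0.018, 0.7, 0, 0, 0]

```text
time_s: 2.45
position: [409.6, 190.7, 96.1]
eef_rot: [[-0.999, 0.041, -0.0], [0.041, 0.999, 0.0], [0.0, 0.0, -1.0]]
contact_force: [0.1, -0.4, 0.6]
width: 1.0
grasp_force: 0.0
```

```bash
python3 - <<'E'
from h import *
plan((410.5,188,95,87.6))
im=snap('scene','s2'); d=px('s2',[410,188,68]);u,v=d.astype(int);print(u,v)
c=im[v-60:v+60,u-80:u+80];cv2.imwrite('pics/s2c.png',cv2.resize(c,None,fx=5,fy=5,interpolation=cv2.INTER_CUBIC))
E
```

```text
t 2.45 P [409.6 190.7  96.1] yaw 87.66 F [ 0.1 -0.4  0.6] w 1.0 g 0.0
   [-0.007, -0.018, 0.007] [0.0, -0.0, 0.002] mm 3
285 135
```

View pics/s2c.png

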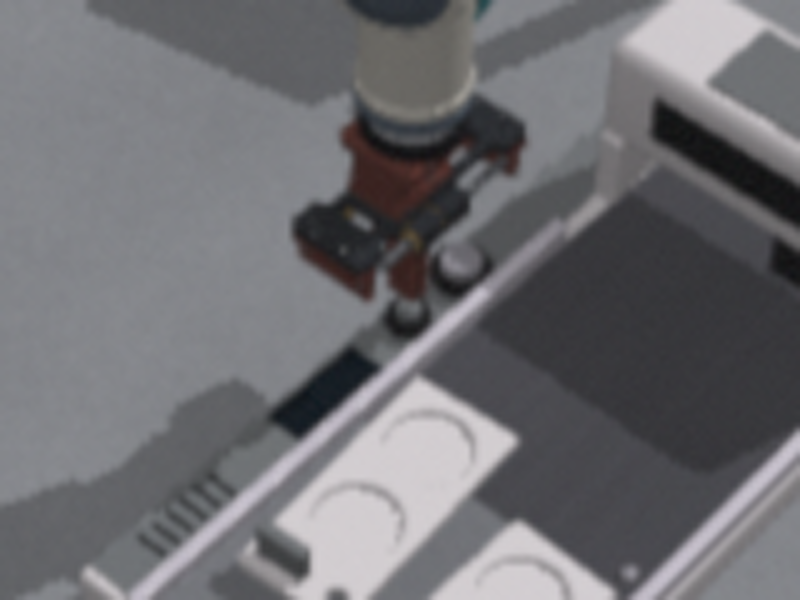

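The fingertip sits right over the key at (408,305) in the crop. Pressing down.

>>> play_rows:
  deltas:
    - [0, -0.013, 0.02, 0, 0, 0]
    - [0, -0.013, 0.04, 0, 0, 0]
    - [0, -0.013, 0.06, 0, 0, 0]
    - [0, -0.013, 0.06, 0, 0, 0]

```text
time_s: 3.0
position: [409.6, 188.0, 86.3]
eef_rot: [[-0.999, 0.042, -0.001], [0.042, 0.999, -0.0], [0.001, -0.0, -1.0]]
contact_force: [-0.2, 0.4, 0.3]
width: 0.2
grasp_force: 0.0
```

>>> play_rows:
  deltas:
    - [0, 0, 0.01, 0, 0, 0]
    - [0, 0, 0.02, 0, 0, 0]
    - [0, 0, 0.027, 0, 0, 0]

```text
time_s: 3.38
position: [409.8, 188.1, 82.8]
eef_rot: [[-0.999, 0.042, 0.0], [0.042, 0.999, 0.0], [-0.0, 0.0, -1.0]]
contact_force: [-0.7, -1.0, 1.8]
width: 0.3
grasp_force: 1.1
```

>>> play_rows:
  deltas:
    - [0, 0, 0.01, 0, 0, 0]
    - [0, 0, 0.02, 0, 0, 0]
    - [0, 0, 0.02, 0, 0, 0]

```text
time_s: 3.75
position: [409.9, 188.2, 80.3]
eef_rot: [[-0.999, 0.042, 0.001], [0.042, 0.999, 0.0], [-0.001, 0.0, -1.0]]
contact_force: [-1.5, -0.5, 6.3]
width: 0.3
grasp_force: 2.9
```

>>> play_rows:
  deltas:
    - [0, 0, 0.007, 0, 0, 0]
    - [0, 0, 0.013, 0, 0, 0]
    - [0, 0, 0.013, 0, 0, 0]

```text
time_s: 4.12
position: [410.0, 188.2, 80.1]
eef_rot: [[-0.999, 0.042, 0.001], [0.042, 0.999, 0.0], [-0.001, 0.0, -1.0]]
contact_force: [-6.7, -2.0, 14.0]
width: 0.4
grasp_force: 7.3
```

>>> play_rows:
  deltas:
    - [0, 0, 0.007, 0, 0, 0]
    - [0, 0, 0.013, 0, 0, 0]
    - [0, 0, 0.013, 0, 0, 0]

```text
time_s: 4.5
position: [410.0, 188.2, 79.8]
eef_rot: [[-0.999, 0.042, 0.002], [0.042, 0.999, 0.001], [-0.002, 0.001, -1.0]]
contact_force: [-10.2, -4.6, 23.2]
width: 0.4
grasp_force: 11.8
```

>>> play_rows:
  deltas:
    - [0, 0, -0.1, 0, 0, 0]
    - [0, 0, -0.25, 0, 0, 0]
    - [0, 0, -0.45, 0, 0, 0]
    - [0, 0, -0.55, 0, 0, 0]
    - [0, 0, -0.55, 0, 0, 0]
  fingers: 45

```text
time_s: 5.12
position: [410.2, 188.3, 158.9]
eef_rot: [[-0.999, 0.042, 0.002], [0.042, 0.999, 0.001], [-0.002, 0.001, -1.0]]
contact_force: [-0.2, 0.4, -0.1]
width: 44.0
grasp_force: 0.0
```

```bash
sed -i 's/YAW=-.042/YAW=-.039/' h.py; python3 - <<'E'
from h import *
plan((484.5,-44,155,91.2))
E
```

```text
t 5.12 P [410.2 188.3 158.9] yaw 87.61 F [-0.2  0.4 -0.1] w 44.0 g 0.0
   [-0.28, -0.763, 0.013] [0.001, 0.002, -0.063] mm 122
   [-0.256, -0.772, 0.013] [0.001, 0.002, -0.063] mm 122
```

>>> play_rows:
  deltas:
    - [-0.093, -0.254, 0, 0, 0, -0.02]
    - [-0.187, -0.508, 0, 0, 0, -0.04]
    - [-0.28, -0.763, 0.01, 0, 0, -0.063]

```text
time_s: 5.5
position: [446.7, 70.9, 154.9]
eef_rot: [[-1.0, 0.009, -0.002], [0.009, 1.0, -0.0], [0.002, -0.0, -1.0]]
contact_force: [0.8, 0.6, -0.6]
width: 45.1
grasp_force: 0.0
```

>>> play_rows:
  deltas:
    - [-0.085, -0.257, 0, 0, 0, -0.02]
    - [-0.17, -0.514, 0, 0, 0, -0.04]
    - [-0.256, -0.772, 0.013, 0, 0, -0.063]
    - [-0.256, -0.772, 0.013, 0, 0, -0.063]

```text
time_s: 6.0
position: [483.7, -46.2, 152.4]
eef_rot: [[-1.0, -0.018, -0.003], [-0.018, 1.0, 0.0], [0.003, 0.0, -1.0]]
contact_force: [-0.9, -0.1, -0.2]
width: 44.7
grasp_force: 0.0
```

```bash
python3 - <<'E'
from h import *
plan((484.5,-44,155,91.2))
snap('wrist','w2')
E
```

```text
t 6.0 P [483.7 -46.2 152.4] yaw 91.01 F [-0.9 -0.1 -0.2] w 44.7 g 0.0
   [-0.005, 0.014, -0.017] [0.0, -0.007, -0.007] mm 3
```

View pics/w2.png

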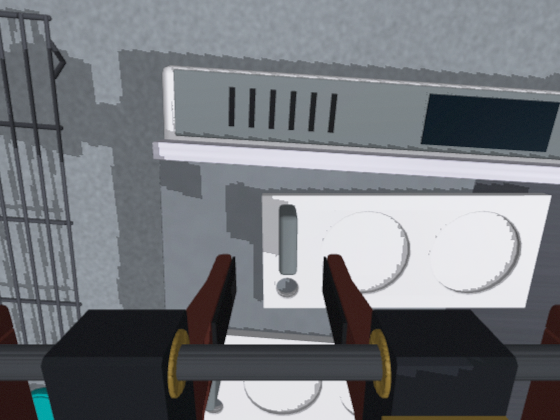

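The fin's top face spans (281..297, 206..272) in the wrist view, the hole is at (287,287), and the plate's near edge runs along row 195. The fence shows its tilt relative to the plate.

```bash
python3 - <<'E'
from h import *
q=lambda u,v,z:pt('w2',u,v,z)
print('fin',q(289,206,94),q(289,265,94),q(281,240,94),q(297,240,94),'hole',q(287,287,64))
print('corners',q(263,195,64),q(547,195,64),q(527,309,64),q(263,308,64))
print('fence in',q(157,155,68),q(560,180,68),'deckR',q(163,190,56),q(163,340,56))
E
```

```text
fin [458.9 -40.2  94. ] [499.  -39.2  94. ] [481.6 -44.8  94. ] [481.4 -34.5  94. ] hole [531.6 -39.   64. ]
corners [459.4 -57.7  64. ] [456.1 142.7  64. ] [547.8 149.6  64. ] [550.3 -57.4  64. ]
fence in [ 432.1 -128.6   68. ] [444.5 145.8  68. ] deckR [ 458.9 -130.6   56. ] [ 587.1 -141.    56. ]
```

```bash
sed -i 's/YAW=-.039/YAW=-.041/' h.py; python3 - <<'E'
from h import *
plan((483,-41.5,83,91.0))
E
```

```text
t 6.05 P [483.6 -44.8 152.8] yaw 91.07 F [-0.4  0.4 -0.8] w 44.6 g 0.0
   [0.002, 0.022, 0.465] [0.002, -0.006, 0.003] mm 70
```

>>> play_rows:
  deltas:
    - [0.002, 0.022, 0.15, 0, 0, 0]
    - [0.002, 0.022, 0.3, 0, 0, 0]
    - [0.002, 0.022, 0.42, 0, 0, 0]
    - [0.002, 0.022, 0.462, 0, 0, 0]
    - [0.002, 0.022, 0.462, 0, 0, 0]

```text
time_s: 6.68
position: [483.6, -40.5, 85.2]
eef_rot: [[-1.0, -0.022, -0.0], [-0.022, 1.0, 0.0], [0.0, 0.0, -1.0]]
contact_force: [-0.7, 0.5, -0.4]
width: 45.3
grasp_force: 0.0
```

>>> play_rows:
  deltas:
    - [0, 0, 0, 0, 0, 0]
    - [0, 0, 0, 0, 0, 0]
    - [0, 0, 0, 0, 0, 0]
    - [0, 0, 0, 0, 0, 0]
    - [0, 0, 0, 0, 0, 0]
  fingers: 0
  force: 35

```text
time_s: 7.3
position: [483.9, -40.9, 85.7]
eef_rot: [[-1.0, -0.021, 0.0], [-0.021, 1.0, 0.0], [-0.0, 0.0, -1.0]]
contact_force: [0.8, -0.5, 1.1]
width: 11.5
grasp_force: 35.0
```

```bash
python3 - <<'E'
from h import *
print('pin1',W(-44,-19),'fin seated',W(-90,-19),'fin2 seat',W(61,-19))
f=W(-90,-19)
plan((f[0]+12,f[1]-30,83,87.7),(f[0],f[1],83,87.7))
E
```

```text
pin1 [518.15819505 113.51946188] fin seated [472.19685264 115.40493353] fin2 seat [623.06995491 109.2156679 ]
t 7.3 P [483.9 -40.9  85.7] yaw 91.21 F [ 0.8 -0.5  1.1] w 11.5 g 35.0
   [-0.02, 0.842, 0.018] [0.0, 0.001, 0.123] mm 126
   [0.088, 0.197, 0.0] [0.0, 0.0, 0.0] mm 32
```

>>> play_rows:
  deltas:
    - [-0.002, 0.08, 0, 0, 0, 0.012]
    - [-0.005, 0.16, 0, 0, 0, 0.03]
    - [-0.01, 0.25, 0, 0, 0, 0.05]
    - [-0.012, 0.34, 0, 0, 0, 0.07]
    - [-0.014, 0.42, 0, 0, 0, 0.09]

```text
time_s: 7.92
position: [484.6, 23.1, 85.7]
eef_rot: [[-1.0, 0.024, 0.0], [0.024, 1.0, -0.0], [-0.0, -0.0, -1.0]]
contact_force: [-0.3, -1.6, 3.5]
width: 12.1
grasp_force: 35.0
```

```bash
python3 - <<'E'
from h import *
f=W(-90,-19)
plan((f[0]+10,f[1]-30,85.7,87.7),(f[0],f[1],85.7,87.7))
im=snap('top','t3'); c=im[150:300,140:310]
cv2.imwrite('pics/t3c.png',cv2.resize(c,None,fx=4.5,fy=4,interpolation=cv2.INTER_CUBIC))
E
```

```text
t 7.92 P [484.6  23.1  85.7] yaw 88.63 F [-0.3 -1.6  3.5] w 12.1 g 35.0
   [0.026, 0.415, 0.0] [-0.001, 0.001, 0.032] mm 62
   [0.075, 0.197, 0.0] [0.0, 0.0, 0.0] mm 32
```

>>> play_rows:
  deltas:
    - [0.005, 0.08, 0, 0, 0, 0.01]
    - [0.01, 0.17, 0, 0, 0, 0.02]
    - [0.018, 0.26, 0, 0, 0, 0.032]
    - [0.024, 0.34, 0, 0, 0, 0.032]
    - [0.026, 0.415, 0, 0, 0, 0.032]

```text
time_s: 8.6
position: [482.2, 85.1, 85.8]
eef_rot: [[-0.999, 0.04, 0.0], [0.04, 0.999, -0.001], [-0.0, -0.001, -1.0]]
contact_force: [-0.0, -3.8, 5.4]
width: 11.7
grasp_force: 35.0
```

```bash
python3 - <<'E'
from h import *
f=W(-90,-19)
plan((f[0],f[1],85.7,87.7))
snap('wrist','w4')
E
```

```text
t 8.6 P [482.2  85.1  85.8] yaw 87.73 F [-0.  -3.8  5.4] w 11.7 g 35.0
   [0.074, 0.199, 0.0] [-0.001, 0.001, 0.001] mm 32
```

View pics/w4.png

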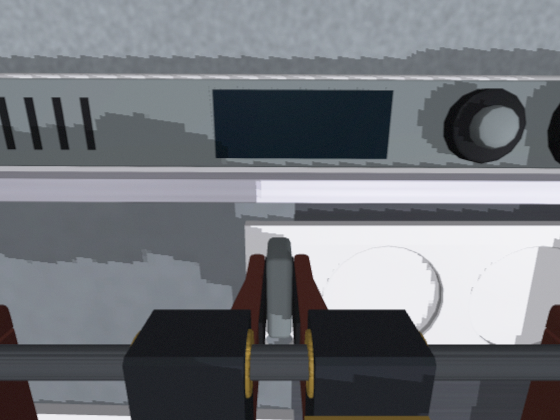

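The plate's near edge is at row 226 and the fence's inner top edge at row ~202, both level, so the plate is parallel to the fence. The power key is at (497,127).

```bash
python3 - <<'E'
from h import *
q=lambda u,v,z:pt('w4',u,v,z)
def Lc(p):
    c,s=np.cos(YAW),np.sin(YAW);d=p[:2]-O; return (np.array([[c,s],[-s,c]])@d).round(1)
for n,u,v,z in [('fence',300,202,68),('fence2',500,204,68),('edge',300,226,64),('edge2',550,226,64),('power',497,127,69),('corner',246,226,64),('fin near',279,240,94),('plateR',246,260,64)]:
    p=q(u,v,z);print(n,p,Lc(p))
o=bot.get_obs();print('tcp',Lc(o['position']))
E
```

```text
fence [444.6  97.1  68. ] [-116.8  -38.4]
fence2 [449.6 196.7  68. ] [-115.9   61.3]
edge [458.6  97.1  64. ] [-102.8  -37.8]
edge2 [463.9 227.2  64. ] [-102.9   92.4]
power [412.  189.1  69. ] [-153.2   52.2]
corner [457.5  69.   64. ] [-102.8  -66. ]
fin near [454.3  86.3  94. ] [-106.7  -48.8]
plateR [476.7  67.7  64. ] [-83.5 -66.5]
tcp [-78.9 -47.7]
```

>>> play_rows:
  deltas:
    - [0.02, 0.04, 0, 0, 0, 0]
    - [0.04, 0.08, 0, 0, 0, 0]
    - [0.06, 0.12, 0, 0, 0, 0]
    - [0.078, 0.16, 0, 0, 0, 0]
    - [0.078, 0.16, 0, 0, 0, 0]

```text
time_s: 9.28
position: [471.1, 109.9, 85.6]
eef_rot: [[-0.999, 0.039, -0.0], [0.039, 0.999, 0.001], [0.0, 0.001, -1.0]]
contact_force: [0.3, -1.5, 5.8]
width: 11.6
grasp_force: 35.0
```

>>> play_rows:
  deltas:
    - [0, 0.01, 0, 0, 0, 0]
    - [0, 0.02, 0, 0, 0, 0]
    - [0, 0.03, 0, 0, 0, 0]
    - [0, 0.04, 0, 0, 0, 0]
    - [0, 0.04, 0, 0, 0, 0]

```text
time_s: 9.9
position: [471.1, 115.3, 84.6]
eef_rot: [[-0.999, 0.039, -0.002], [0.039, 0.999, 0.0], [0.002, 0.0, -1.0]]
contact_force: [0.1, 0.6, -1.1]
width: 11.7
grasp_force: 35.0
```

```bash
python3 - <<'E'
from h import *
f=W(-90,-19)
plan((f[0],f[1],85.7,87.7))
im=snap('wrist','w5')
cv2.imwrite('pics/w5c.png',cv2.resize(im[160:380,160:440],None,fx=2.8,fy=2.7,interpolation=cv2.INTER_CUBIC))
E
```

```text
t 9.9 P [471.1 115.3  84.6] yaw 87.74 F [ 0.1  0.6 -1.1] w 11.7 g 35.0
   [-0.007, 0.001, -0.007] [0.001, -0.003, 0.002] mm 2
```

View pics/w5c.png

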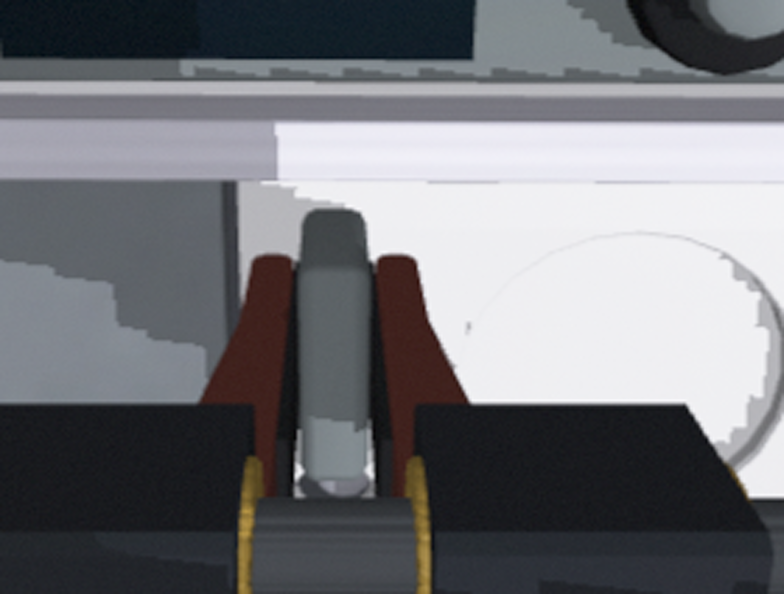

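A thin dark strip of bed now shows between the deck edge and the plate's right end, at about (230,290) in the crop. The pin is visible in the hole at (335,487), so I move 1.5 mm further left and lower gently.

>>> play_rows:
  deltas:
    - [0, 0.01, 0, 0, 0, 0]
    - [0, 0.01, 0.007, 0, 0, 0]
    - [0, 0.01, 0.014, 0, 0, 0]
    - [0, 0.01, 0.021, 0, 0, 0]
    - [0, 0.01, 0.021, 0, 0, 0]

```text
time_s: 10.58
position: [471.6, 116.4, 82.2]
eef_rot: [[-0.999, 0.04, -0.0], [0.04, 0.999, -0.0], [0.0, -0.0, -1.0]]
contact_force: [0.2, 0.4, -2.0]
width: 12.0
grasp_force: 35.0
```

Dropping freely (no upward force), so the hole is over the pin. Lower the rest.

>>> play_rows:
  deltas:
    - [0, 0, 0.006, 0, 0, 0]
    - [0, 0, 0.012, 0, 0, 0]
    - [0, 0, 0.018, 0, 0, 0]
    - [0, 0, 0.018, 0, 0, 0]

```text
time_s: 11.08
position: [471.8, 116.4, 79.7]
eef_rot: [[-0.999, 0.04, 0.0], [0.04, 0.999, 0.0], [-0.0, 0.0, -1.0]]
contact_force: [0.3, -1.0, -0.4]
width: 11.9
grasp_force: 35.0
```

>>> play_rows:
  deltas:
    - [0, 0, 0, 0, 0, 0]
    - [0, 0, 0, 0, 0, 0]
    - [0, 0, 0, 0, 0, 0]
  fingers: 45

```text
time_s: 11.45
position: [471.8, 116.5, 79.7]
eef_rot: [[-0.999, 0.04, 0.0], [0.04, 0.999, 0.0], [-0.0, 0.0, -1.0]]
contact_force: [0.1, 0.4, -0.2]
width: 38.2
grasp_force: 0.0
```

>>> play_rows:
  deltas:
    - [0, 0, -0.1, 0, 0, 0]
    - [0, 0, -0.25, 0, 0, 0]
    - [0, 0, -0.4, 0, 0, 0]
    - [0, 0, -0.5, 0, 0, 0]
    - [0, 0, -0.5, 0, 0, 0]

```text
time_s: 12.08
position: [472.4, 116.5, 156.4]
eef_rot: [[-0.999, 0.04, 0.003], [0.04, 0.999, 0.001], [-0.003, 0.001, -1.0]]
contact_force: [-0.3, -0.3, -0.2]
width: 44.6
grasp_force: 0.0
```

```bash
python3 - <<'E'
from h import *
plan((598.5,-100,155,86.2))
im=snap('wrist','w6')
E
```

```text
t 12.07 P [472.4 116.5 156.4] yaw 87.72 F [-0.3 -0.3 -0.2] w 44.6 g 0.0
   [-0.449, -0.705, 0.006] [0.001, 0.003, 0.027] mm 125
   [-0.458, -0.699, 0.005] [0.001, 0.003, 0.027] mm 125
```

View pics/w6.png

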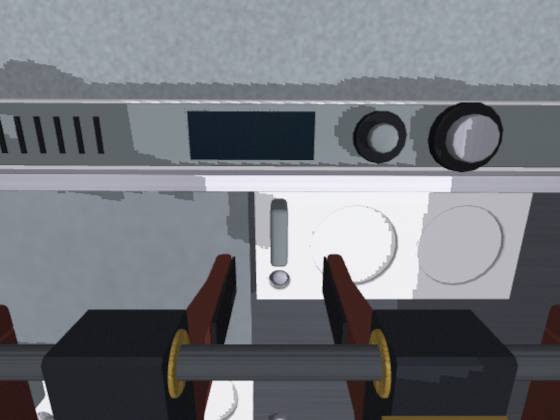

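Plate 1 is home: the pin is centred in the hole at (279,278) and the long edge is parallel to the fence. On to plate 2's fin.

>>> play_rows:
  deltas:
    - [-0.15, -0.235, 0, 0, 0, 0.01]
    - [-0.3, -0.47, 0, 0, 0, 0.02]
    - [-0.449, -0.705, 0.005, 0, 0, 0.027]

```text
time_s: 12.5
position: [534.8, 7.1, 152.5]
eef_rot: [[-0.999, 0.053, -0.002], [0.053, 0.999, 0.0], [0.002, 0.0, -1.0]]
contact_force: [0.1, 1.4, 0.3]
width: 44.9
grasp_force: 0.0
```

>>> play_rows:
  deltas:
    - [-0.15, -0.235, 0, 0, 0, 0.01]
    - [-0.3, -0.47, 0, 0, 0, 0.02]
    - [-0.458, -0.699, 0.005, 0, 0, 0.027]
    - [-0.458, -0.699, 0.005, 0, 0, 0.027]

```text
time_s: 13.0
position: [597.7, -102.4, 150.5]
eef_rot: [[-0.998, 0.07, -0.004], [0.07, 0.998, 0.0], [0.004, 0.0, -1.0]]
contact_force: [-0.9, 0.6, -0.0]
width: 45.0
grasp_force: 0.0
```

```bash
python3 - <<'E'
from h import *
plan((598.5,-100,155,86.2))
im=snap('wrist','w7')
E
```

```text
t 13.0 P [ 597.7 -102.4  150.5] yaw 85.99 F [-0.9  0.6 -0. ] w 45.0 g 0.0
   [-0.004, 0.017, -0.03] [0.0, -0.007, -0.007] mm 5
```

View pics/w7.png

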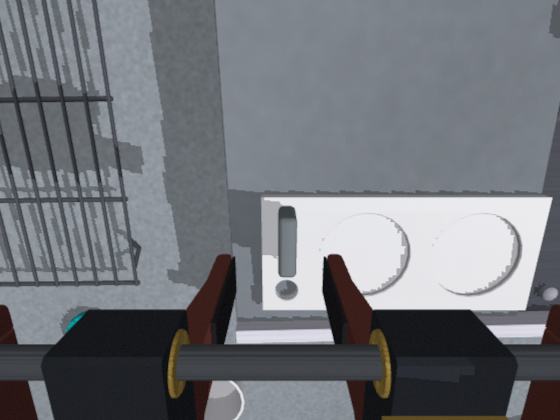

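Plate 2's fin is at (289,206..276), the hole at (287,289) and the edges are square to the tool, the same layout as plate 1.

>>> play_rows:
  deltas:
    - [0.002, 0.03, 0.15, 0, 0, 0]
    - [0.002, 0.03, 0.3, 0, 0, 0]
    - [0.002, 0.03, 0.4, 0, -0.006, 0]
    - [0.002, 0.03, 0.435, 0, -0.006, 0]
    - [0.002, 0.03, 0.435, 0, -0.006, 0]

```text
time_s: 13.68
position: [597.7, -95.4, 88.0]
eef_rot: [[-0.998, 0.066, 0.003], [0.066, 0.998, -0.0], [-0.003, 0.0, -1.0]]
contact_force: [0.4, 0.2, 0.4]
width: 45.1
grasp_force: 0.0
```

>>> play_rows:
  deltas:
    - [0, 0, 0, 0, 0, 0]
    - [0, 0, 0, 0, 0, 0]
    - [0, 0, 0, 0, 0, 0]
    - [0, 0, 0, 0, 0, 0]
    - [0, 0, 0, 0, 0, 0]
  fingers: 0
  force: 35

```text
time_s: 14.3
position: [597.9, -96.1, 88.2]
eef_rot: [[-0.998, 0.067, 0.003], [0.067, 0.998, -0.001], [-0.004, -0.0, -1.0]]
contact_force: [-0.6, -1.9, 1.3]
width: 11.8
grasp_force: 35.0
```

```bash
python3 - <<'E'
from h import *
O+=[-.4,1]; f=W(61,-19);g=W(55,-65)
plan((g[0],g[1],85.5,87.65),(f[0],f[1],85.5,87.65))
E
```

```text
t 14.3 P [597.9 -96.1  88.2] yaw 86.16 F [-0.6 -1.9  1.3] w 11.8 g 35.0
   [-0.02, 0.538, 0.009] [-0.0, 0.004, -0.026] mm 81
   [-0.027, 0.537, 0.009] [-0.0, 0.004, -0.026] mm 81
   [-0.04, 0.307, 0.0] [0.0, 0.0, 0.0] mm 46
```

>>> play_rows:
  deltas:
    - [-0.003, 0.09, 0, 0, 0, -0.005]
    - [-0.007, 0.2, 0, 0, 0, -0.01]
    - [-0.012, 0.31, 0, 0, 0, -0.015]
    - [-0.016, 0.42, 0, 0, 0, -0.02]
    - [-0.02, 0.538, 0, 0, 0, -0.026]

```text
time_s: 14.92
position: [606.4, -14.2, 88.2]
eef_rot: [[-0.999, 0.053, 0.003], [0.053, 0.999, -0.001], [-0.003, -0.0, -1.0]]
contact_force: [-0.2, -2.7, 4.3]
width: 11.8
grasp_force: 35.0
```

>>> play_rows:
  deltas:
    - [-0.003, 0.11, 0, 0, 0, -0.005]
    - [-0.01, 0.22, 0, 0, 0, -0.01]
    - [-0.016, 0.33, 0, 0, 0, -0.015]
    - [-0.022, 0.44, 0, 0, 0, -0.02]
    - [-0.027, 0.537, 0, 0, 0, -0.026]

```text
time_s: 15.55
position: [614.7, 65.7, 88.1]
eef_rot: [[-0.999, 0.041, 0.003], [0.041, 0.999, -0.001], [-0.003, -0.0, -1.0]]
contact_force: [0.4, -3.7, 5.5]
width: 11.9
grasp_force: 35.0
```

```bash
python3 - <<'E'
from h import *
O+=[-.4,1]; f=W(61,-19)
plan((f[0],f[1],88.2,87.65))
im=snap('wrist','w8')
E
```

```text
t 15.55 P [614.7  65.7  88.1] yaw 87.67 F [ 0.4 -3.7  5.5] w 11.9 g 35.0
   [-0.041, 0.299, -0.0] [-0.001, 0.007, 0.001] mm 45
```

View pics/w8.png

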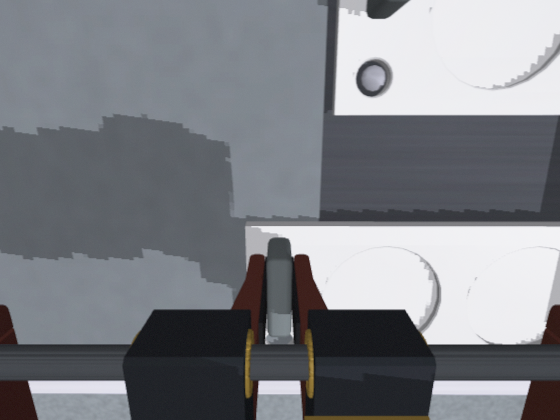

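Plate 1 lies seated (far edge at row 114, right end at column 335, pin at (373,77)). Plate 2's near edge is at row 224 and its right end at column 246, which gives the remaining offsets directly.

```bash
python3 - <<'E'
from h import *
def Lc(p):
    c,s=np.cos(YAW),np.sin(YAW);d=p[:2]-O; return (np.array([[c,s],[-s,c]])@d).round(1)
for n,u,v,z in [('p1far',345,115,58),('p1far2',555,115,58),('p1corner',334,114,58),('pin1',373,77,56),('e2',260,223,64),('e2b',550,223,64),('p2corner',246,224,64),('deckedge',322,200,56)]:
    print(n,Lc(pt('w8',u,v,z)))
E
```

```text
p1far [-24.8 -30. ]
p1far2 [-24.8  74. ]
p1corner [-25.3 -35.6]
pin1 [-42.5 -17.1]
e2 [ 29.6 -72.7]
e2b [29.7 79.9]
p2corner [ 30.2 -80.1]
deckedge [ 19.2 -39.5]
```

>>> play_rows:
  deltas:
    - [-0.01, 0.07, 0, 0, 0, 0]
    - [-0.02, 0.14, 0, 0, 0, 0]
    - [-0.03, 0.2, 0, 0, 0, 0]
    - [-0.041, 0.25, 0, 0, 0, 0]
    - [-0.041, 0.25, 0, 0, 0, 0]

```text
time_s: 16.23
position: [621.9, 102.8, 88.0]
eef_rot: [[-0.999, 0.04, 0.002], [0.04, 0.999, -0.001], [-0.002, -0.0, -1.0]]
contact_force: [-2.4, -1.5, 5.8]
width: 11.5
grasp_force: 35.0
```

>>> play_rows:
  deltas:
    - [0, 0.012, 0, 0, 0, 0]
    - [0, 0.024, 0, 0, 0, 0]
    - [0, 0.036, 0, 0, 0, 0]
    - [0, 0.048, 0, 0, 0, 0]
    - [0, 0.048, 0, 0, 0, 0]

```text
time_s: 16.85
position: [622.0, 109.8, 86.8]
eef_rot: [[-0.999, 0.04, 0.001], [0.04, 0.999, 0.0], [-0.001, 0.0, -1.0]]
contact_force: [0.4, 0.1, -2.3]
width: 11.7
grasp_force: 35.0
```

>>> play_rows:
  deltas:
    - [0, 0, 0.007, 0, 0, 0]
    - [0, 0, 0.014, 0, 0, 0]
    - [0, 0, 0.021, 0, 0, 0]
    - [0, 0, 0.021, 0, 0, 0]

```text
time_s: 17.35
position: [622.3, 109.2, 84.5]
eef_rot: [[-0.999, 0.041, 0.002], [0.041, 0.999, -0.0], [-0.002, -0.0, -1.0]]
contact_force: [-2.6, 0.7, -2.0]
width: 11.7
grasp_force: 35.0
```

```bash
python3 - <<'E'
from h import *
O+=[-.4,1]; f=W(61,-19)
plan((f[0],f[1],82.2,87.65))
E
```

```text
t 17.35 P [622.3 109.2  84.5] yaw 87.66 F [-2.6  0.7 -2. ] w 11.7 g 35.0
   [-0.002, 0.007, 0.016] [-0.0, 0.005, 0.0] mm 3
```

>>> play_rows:
  deltas:
    - [0.005, 0.004, 0.005, 0, 0, 0]
    - [0.005, 0.004, 0.01, 0, 0, 0]
    - [0.005, 0.004, 0.016, 0, 0, 0]
    - [0.005, 0.004, 0.016, 0, 0, 0]

```text
time_s: 17.85
position: [622.0, 109.8, 82.3]
eef_rot: [[-0.999, 0.041, 0.003], [0.041, 0.999, -0.0], [-0.003, 0.0, -1.0]]
contact_force: [1.0, 0.7, -1.6]
width: 11.8
grasp_force: 35.0
```

>>> play_rows:
  deltas:
    - [0, 0, 0, 0, 0, 0]
    - [0, 0, 0, 0, 0, 0]
    - [0, 0, 0, 0, 0, 0]
  fingers: 45

```text
time_s: 18.23
position: [622.0, 109.8, 82.7]
eef_rot: [[-0.999, 0.041, 0.004], [0.041, 0.999, -0.0], [-0.004, 0.0, -1.0]]
contact_force: [-0.6, 0.1, -0.0]
width: 38.1
grasp_force: 0.0
```

>>> play_rows:
  deltas:
    - [0, 0, -0.1, 0, 0, 0]
    - [0, 0, -0.25, 0, 0, 0]
    - [0, 0, -0.4, 0, 0, 0]
    - [0, 0, -0.5, 0, 0, 0]
    - [0, 0, -0.5, 0, 0, 0]

```text
time_s: 18.85
position: [622.4, 109.9, 159.5]
eef_rot: [[-0.999, 0.041, 0.006], [0.041, 0.999, 0.0], [-0.006, 0.0, -1.0]]
contact_force: [-0.8, 0.5, -0.7]
width: 45.5
grasp_force: 0.0
```

```bash
python3 - <<'E'
from h import *
plan((545,-380,160,90))
im=snap('wrist','w9')
for u in ['scene']: snap(u,'s9')
E
```

```text
t 18.85 P [622.4 109.9 159.5] yaw 87.66 F [-0.8  0.5 -0.7] w 45.5 g 0.0
   [0.096, -0.821, -0.002] [0.0, 0.003, -0.02] mm 124
   [0.104, -0.82, -0.002] [0.0, 0.003, -0.02] mm 124
   [0.112, -0.819, -0.001] [0.0, 0.003, -0.02] mm 124
   [0.121, -0.818, -0.001] [0.0, 0.003, -0.02] mm 124
```

View pics/w9.png

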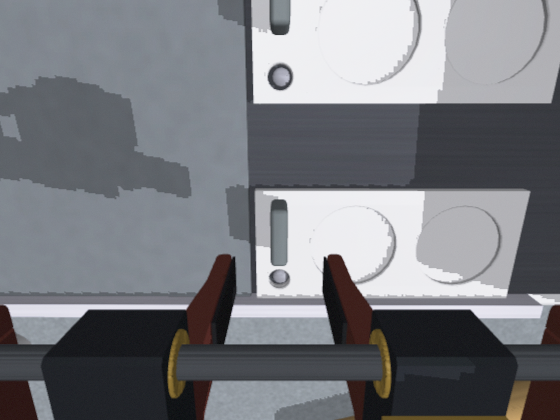

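Both plates are home with their pins centred in the holes at (281,76) and (279,277). Next come the biscuits: I locate them numerically by their pale icing, and check they haven't been knocked.

```bash
cat >> h.py <<'E'
def blobs(im,fn,z,amin,box=None,thr=150):
    m=(im.min(2)>thr).astype(np.uint8)
    m=cv2.morphologyEx(m,cv2.MORPH_OPEN,np.ones((3,3)))
    n,l,s,c=cv2.connectedComponentsWithStats(m)
    for i in range(1,n):
        if s[i,4]>amin:
            p=pt(fn,*c[i],z)
            if box is None or (box[0]<p[0]<box[1] and box[2]<p[1]<box[3]): print('blob',c[i].round(1),s[i].tolist(),p)
E
python3 - <<'E'
from h import *
im=snap('top','t10'); blobs(im,'t10',34,40,(300,720,-480,-240),130)
print(im[int(315*.7),int(553*.7)],im[int(372*.7),int(555*.7)])
E
```

```text
blob [394.4 176.1] [378, 165, 33, 19, 323] [ 668.  -406.2   34. ]
blob [399.6 199.3] [398, 193, 4, 13, 45] [ 603.  -417.8   34. ]
blob [387.7 219.7] [378, 208, 20, 22, 311] [ 547.7 -382.6   34. ]
blob [388.8 260.2] [380, 252, 18, 18, 259] [ 437.  -381.1   34. ]
[199 205 203] [145 150 149]
```

>>> play_rows:
  deltas:
    - [0.025, -0.25, 0, 0, 0, 0]
    - [0.06, -0.54, 0, 0, 0, -0.01]
    - [0.096, -0.821, 0, 0, 0, -0.02]
  fingers: 86

```text
time_s: 19.38
position: [601.4, -13.7, 155.8]
eef_rot: [[-1.0, 0.03, 0.001], [0.03, 1.0, -0.0], [-0.001, -0.0, -1.0]]
contact_force: [0.7, -0.0, -0.2]
width: 71.7
grasp_force: 0.0
```

>>> play_rows:
  deltas:
    - [0.035, -0.27, 0, 0, 0, 0]
    - [0.07, -0.54, 0, 0, 0, -0.01]
    - [0.104, -0.82, 0, 0, 0, -0.02]

```text
time_s: 19.75
position: [582.0, -136.2, 155.9]
eef_rot: [[-1.0, 0.02, 0.001], [0.02, 1.0, 0.0], [-0.001, 0.0, -1.0]]
contact_force: [-0.1, 0.5, 1.1]
width: 86.0
grasp_force: 0.0
```

>>> play_rows:
  deltas:
    - [0.037, -0.27, 0, 0, 0, 0]
    - [0.074, -0.54, 0, 0, 0, -0.01]
    - [0.112, -0.82, 0, 0, 0, -0.02]

```text
time_s: 20.12
position: [562.7, -258.7, 155.7]
eef_rot: [[-1.0, 0.011, 0.001], [0.011, 1.0, 0.001], [-0.001, 0.001, -1.0]]
contact_force: [-0.9, 0.3, -0.4]
width: 86.4
grasp_force: 0.0
```

>>> play_rows:
  deltas:
    - [0.04, -0.27, 0, 0, 0, 0]
    - [0.08, -0.54, 0, 0, 0, -0.01]
    - [0.121, -0.818, 0, 0, 0, -0.02]
    - [0.121, -0.818, 0, 0, 0, -0.02]

```text
time_s: 20.62
position: [542.4, -382.6, 155.0]
eef_rot: [[-1.0, 0.005, 0.0], [0.005, 1.0, 0.001], [-0.0, 0.001, -1.0]]
contact_force: [0.0, 0.5, -0.5]
width: 86.4
grasp_force: 0.0
```

```bash
python3 - <<'E'
from h import *
plan((545,-380,160,90))
im=snap('wrist','w10'); blobs(im,'w10',34,300,None,150)
print(px('w10',[545,-381,34]))
im=snap('top','t11'); blobs(im,'t11',34,40,(300,720,-480,-240),130)
E
```

```text
t 20.62 P [ 542.4 -382.6  155. ] yaw 89.74 F [ 0.   0.5 -0.5] w 86.4 g 0.0
   [-0.017, 0.017, -0.033] [0.002, 0.001, -0.009] mm 6
blob [282.1  75.2] [247, 37, 72, 77, 4328] [ 437.  -379.4   34. ]
blob [27.4 99.3] [0, 38, 63, 114, 4978] [ 452.6 -567.5   34. ]
blob [ 96.8 181.7] [84, 165, 30, 34, 360] [ 514.7 -526.4   34. ]
blob [135.  222.2] [55, 179, 133, 106, 4531] [ 548.6 -500.5   34. ]
blob [ 40.2 202.1] [14, 185, 45, 35, 606] [ 531.1 -574.6   34. ]
blob [281. 219.] [250, 189, 63, 61, 3010] [ 546.5 -380.6   34. ]
blob [446.6 219.6] [437, 201, 20, 43, 436] [ 547.8 -244.7   34. ]
blob [470.  219.3] [459, 200, 21, 38, 492] [ 547.7 -225.6   34. ]
blob [236.3 269.7] [231, 240, 13, 57, 525] [ 592.  -419.1   34. ]
blob [218.8 270.2] [212, 247, 14, 49, 404] [ 592.5 -434.2   34. ]
blob [274.9 274.5] [270, 251, 10, 47, 362] [ 596.8 -386.    34. ]
blob [246.8 330.3] [181, 316, 133, 28, 2451] [ 652.9 -412.1   34. ]
[280.5 217.2]
blob [386.7 226.3] [375, 211, 24, 31, 306] [ 529.7 -379.2   34. ]
blob [388.8 260.1] [380, 251, 19, 19, 301] [ 437.3 -381.3   34. ]
```

View pics/w10.png

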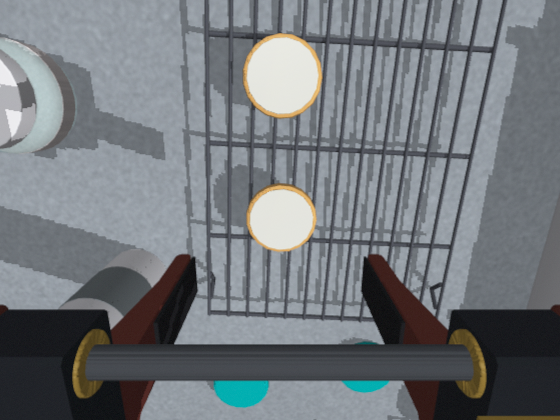

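The two iced biscuits are at (281,218) and (282,75), matching the top view; both lie where they were. I grasp the far one at about (545.5, -381).

```bash
python3 - <<'E'
from h import *
plan((545.5,-381,41,90))
E
```

```text
t 20.73 P [ 543.6 -379.9  155.8] yaw 89.91 F [ 0.3 -0.3  1.2] w 86.2 g 0.0
   [-0.011, -0.009, 0.765] [0.003, 0.003, -0.003] mm 115
```

>>> play_rows:
  deltas:
    - [-0.008, -0.007, 0.2, 0, 0, 0]
    - [-0.011, -0.009, 0.4, 0, 0, 0]
    - [-0.011, -0.009, 0.55, 0, 0, 0]
    - [-0.011, -0.009, 0.65, 0, 0, 0]
    - [-0.011, -0.009, 0.65, 0, 0, 0]

```text
time_s: 21.35
position: [545.7, -380.2, 58.3]
eef_rot: [[-1.0, -0.0, 0.001], [-0.0, 1.0, 0.002], [-0.001, 0.002, -1.0]]
contact_force: [0.3, -0.3, 0.7]
width: 86.3
grasp_force: 0.0
```

```bash
python3 - <<'E'
from h import *
plan((545.5,-381,41,90))
E
```

```text
t 21.35 P [ 545.7 -380.2   58.3] yaw 90.01 F [ 0.3 -0.3  0.7] w 86.3 g 0.0
   [0.001, -0.005, 0.115] [0.003, 0.002, 0.0] mm 17
```

>>> play_rows:
  deltas:
    - [0, -0.005, 0.05, 0, 0, 0]
    - [0, -0.005, 0.1, 0, 0, 0]
    - [0, -0.005, 0.115, 0, 0, 0]
    - [0, -0.005, 0.115, 0, 0, 0]

```text
time_s: 21.85
position: [545.9, -382.4, 42.3]
eef_rot: [[-1.0, 0.001, 0.003], [0.001, 1.0, -0.0], [-0.003, -0.0, -1.0]]
contact_force: [-0.0, 0.2, 0.2]
width: 86.1
grasp_force: 0.0
```

>>> play_rows:
  deltas:
    - [0, 0, 0, 0, 0, 0]
    - [0, 0, 0, 0, 0, 0]
    - [0, 0, 0, 0, 0, 0]
    - [0, 0, 0, 0, 0, 0]
    - [0, 0, 0, 0, 0, 0]
  fingers: 40
  force: 15

```text
time_s: 22.48
position: [546.0, -382.4, 42.6]
eef_rot: [[-1.0, 0.001, 0.003], [0.001, 1.0, -0.0], [-0.003, -0.0, -1.0]]
contact_force: [0.4, -0.1, 0.6]
width: 59.8
grasp_force: 15.0
```

>>> play_rows:
  deltas:
    - [0, 0, -0.1, 0, 0, 0]
    - [0, 0, -0.3, 0, 0, 0]
    - [0, 0, -0.5, 0, 0, 0]
    - [0, 0, -0.65, 0, 0, 0]
    - [0, 0, -0.65, 0, 0, 0]

```text
time_s: 23.1
position: [546.7, -383.1, 143.7]
eef_rot: [[-1.0, 0.001, 0.008], [0.001, 1.0, -0.004], [-0.008, -0.004, -1.0]]
contact_force: [0.4, 0.7, 0.1]
width: 59.1
grasp_force: 15.0
```

```bash
python3 - <<'E'
from h import *
O+=[-.4,1]; a=W(79,121);b=W(-72,121);print(a,b)
plan((a[0],a[1],140,88))
E
```

```text
[646.39322001 249.36022113] [495.52011773 255.54948676]
t 23.1 P [ 546.7 -383.1  143.7] yaw 89.95 F [0.4 0.7 0.1] w 59.1 g 15.0
   [-0.132, 0.843, 0.003] [-0.001, 0.003, 0.014] mm 128
   [-0.126, 0.844, 0.003] [-0.001, 0.003, 0.014] mm 128
   [-0.121, 0.845, 0.004] [-0.001, 0.003, 0.014] mm 128
   [-0.115, 0.846, 0.004] [-0.001, 0.003, 0.014] mm 128
   [-0.109, 0.847, 0.005] [-0.001, 0.003, 0.014] mm 128
```

>>> play_rows:
  deltas:
    - [-0.04, 0.2, 0, 0, 0, 0]
    - [-0.09, 0.5, 0, 0, 0, 0.01]
    - [-0.132, 0.843, 0, 0, 0.003, 0.014]
  force: 20

```text
time_s: 23.48
position: [565.1, -254.9, 138.4]
eef_rot: [[-1.0, 0.009, -0.0], [0.009, 1.0, 0.001], [0.0, 0.001, -1.0]]
contact_force: [-0.2, -0.2, 0.1]
width: 58.8
grasp_force: 20.0
```

>>> play_rows:
  deltas:
    - [-0.04, 0.28, 0, 0, 0, 0]
    - [-0.08, 0.56, 0, 0, 0, 0.01]
    - [-0.126, 0.844, 0, 0, 0.003, 0.014]

```text
time_s: 23.85
position: [585.0, -128.0, 138.7]
eef_rot: [[-1.0, 0.015, -0.002], [0.015, 1.0, 0.0], [0.002, 0.0, -1.0]]
contact_force: [0.1, 0.2, 0.1]
width: 59.1
grasp_force: 20.0
```

>>> play_rows:
  deltas:
    - [-0.04, 0.28, 0, 0, 0, 0]
    - [-0.08, 0.56, 0, 0, 0, 0.01]
    - [-0.121, 0.845, 0, 0, 0.003, 0.014]

```text
time_s: 24.22
position: [605.0, -1.6, 138.7]
eef_rot: [[-1.0, 0.022, -0.003], [0.022, 1.0, -0.0], [0.003, -0.0, -1.0]]
contact_force: [0.4, -0.6, 0.0]
width: 59.0
grasp_force: 20.0
```

>>> play_rows:
  deltas:
    - [-0.04, 0.28, 0, 0, 0, 0]
    - [-0.08, 0.56, 0, 0, 0, 0.01]
    - [-0.115, 0.846, 0, 0, 0.003, 0.014]

```text
time_s: 24.6
position: [625.1, 124.8, 138.5]
eef_rot: [[-1.0, 0.029, -0.005], [0.029, 1.0, -0.0], [0.005, -0.001, -1.0]]
contact_force: [-0.2, -0.8, 0.9]
width: 59.1
grasp_force: 20.0
```

>>> play_rows:
  deltas:
    - [-0.04, 0.3, 0, 0, 0, 0]
    - [-0.08, 0.6, 0, 0, 0, 0.01]
    - [-0.1, 0.75, 0, 0, 0.003, 0.014]
    - [-0.109, 0.847, 0, 0, 0.003, 0.014]
    - [-0.109, 0.847, 0, 0, 0.003, 0.014]

```text
time_s: 25.22
position: [645.2, 250.5, 138.8]
eef_rot: [[-0.999, 0.035, -0.006], [0.035, 0.999, -0.001], [0.006, -0.001, -1.0]]
contact_force: [0.5, -0.9, -0.4]
width: 59.1
grasp_force: 20.0
```

```bash
python3 - <<'E'
from h import *
O+=[-.4,1]; a=W(79,121)
plan((a[0],a[1],84,87.65))
im=snap('wrist','w12')
print(px('w12',[a[0],a[1],58]))
g=cv2.cvtColor(im,cv2.COLOR_BGR2GRAY)
E
```

```text
t 25.23 P [645.2 250.5 138.8] yaw 88.0 F [ 0.5 -0.9 -0.4] w 59.1 g 20.0
   [-0.01, -0.007, 0.366] [-0.002, -0.012, 0.012] mm 55
[277.4 233.3]
```

>>> play_rows:
  deltas:
    - [-0.006, -0.007, 0.12, 0, -0.006, 0.006]
    - [-0.006, -0.007, 0.25, 0, -0.012, 0.012]
    - [-0.006, -0.007, 0.33, 0, -0.012, 0.012]
    - [-0.006, -0.007, 0.366, 0, -0.012, 0.012]
    - [-0.006, -0.007, 0.366, 0, -0.012, 0.012]

```text
time_s: 25.9
position: [645.9, 248.8, 84.4]
eef_rot: [[-0.999, 0.042, 0.001], [0.042, 0.999, -0.001], [-0.001, -0.001, -1.0]]
contact_force: [0.1, 0.8, -0.2]
width: 59.2
grasp_force: 20.0
```

```bash
python3 - <<'E'
from h import *
plan((646,249.2,75.3,87.65))
E
```

```text
t 25.9 P [645.9 248.8  84.4] yaw 87.6 F [ 0.1  0.8 -0.2] w 59.2 g 20.0
   [-0.0, 0.002, 0.061] [-0.001, 0.002, -0.002] mm 9
```

>>> play_rows:
  deltas:
    - [0, 0.002, 0.02, 0, 0, 0]
    - [0, 0.002, 0.04, 0, 0, 0]
    - [0, 0.002, 0.06, 0, 0, 0]
    - [0, 0.002, 0.06, 0, 0, 0]

```text
time_s: 26.4
position: [646.0, 249.2, 75.5]
eef_rot: [[-0.999, 0.042, 0.001], [0.042, 0.999, -0.0], [-0.001, -0.0, -1.0]]
contact_force: [1.0, -0.0, 0.3]
width: 59.1
grasp_force: 20.0
```

>>> play_rows:
  deltas:
    - [0, 0, 0, 0, 0, 0]
    - [0, 0, 0.004, 0, 0, 0]
    - [0, 0, 0.004, 0, 0, 0]

```text
time_s: 26.78
position: [646.2, 249.2, 75.3]
eef_rot: [[-0.999, 0.042, 0.002], [0.042, 0.999, -0.0], [-0.002, -0.0, -1.0]]
contact_force: [0.3, -0.1, -0.8]
width: 59.3
grasp_force: 20.0
```

No rim contact, so the biscuit is inside the pocket. Release, lift, then check and go for biscuit 2.

>>> play_rows:
  deltas:
    - [0, 0, 0, 0, 0, 0]
    - [0, 0, 0, 0, 0, 0]
    - [0, 0, 0, 0, 0, 0]
  fingers: 76

```text
time_s: 27.15
position: [646.2, 249.3, 75.4]
eef_rot: [[-0.999, 0.042, 0.002], [0.042, 0.999, -0.0], [-0.002, -0.0, -1.0]]
contact_force: [0.3, 1.0, -0.2]
width: 75.7
grasp_force: 0.0
```

>>> play_rows:
  deltas:
    - [0, 0, -0.08, 0, 0, 0]
    - [0, 0, -0.22, 0, 0, 0]
    - [0, 0, -0.4, 0, 0, 0]
    - [0, 0, -0.55, 0, 0, 0]
    - [0, 0, -0.55, 0, 0, 0]

```text
time_s: 27.78
position: [647.4, 249.7, 162.7]
eef_rot: [[-0.999, 0.042, 0.008], [0.042, 0.999, 0.002], [-0.008, 0.002, -1.0]]
contact_force: [-0.5, 0.2, 0.6]
width: 76.4
grasp_force: 0.0
```

```bash
python3 - <<'E'
from h import *
im=snap('wrist','w13'); blobs(im,'w13',66,800,None,170)
im=snap('top','t13'); blobs(im,'t13',34,40,(300,720,-480,-240),130)
plan((437,-380.5,155,90))
E
```

```text
blob [194.2  35.5] [31, 0, 318, 74, 21984] [519.2 201.5  66. ]
blob [197.3 217.6] [63, 164, 277, 111, 20749] [640.7 189.5  66. ]
blob [ 81.4 287.4] [0, 281, 168, 14, 2285] [694.8  90.9  66. ]
blob [278.8 287.5] [207, 281, 145, 14, 2023] [701.8 247.6  66. ]
blob [388.8 260.1] [380, 251, 19, 19, 301] [ 437.3 -381.3   34. ]
blob [402.2 308.9] [397, 303, 12, 11, 71] [ 304.9 -412.    34. ]
t 27.88 P [646.2 249.3 158.4] yaw 87.6 F [-0.2  0.   0.4] w 75.8 g 0.0
   [0.244, -0.851, 0.004] [0.0, 0.001, -0.017] mm 133
   [0.251, -0.849, 0.004] [0.0, 0.001, -0.017] mm 133
   [0.258, -0.846, 0.004] [0.0, 0.001, -0.017] mm 133
   [0.265, -0.844, 0.004] [0.0, 0.001, -0.017] mm 133
   [0.272, -0.842, 0.004] [0.0, 0.001, -0.017] mm 133
```

>>> play_rows:
  deltas:
    - [0.06, -0.22, 0, 0, 0, 0]
    - [0.15, -0.53, 0, 0, 0, -0.01]
    - [0.244, -0.851, 0, 0, 0, -0.017]
  fingers: 86

```text
time_s: 28.25
position: [602.9, 122.2, 155.9]
eef_rot: [[-0.999, 0.032, -0.001], [0.032, 0.999, -0.001], [0.001, -0.001, -1.0]]
contact_force: [-0.3, -0.3, -0.3]
width: 85.9
grasp_force: 0.0
```

>>> play_rows:
  deltas:
    - [0.08, -0.28, 0, 0, 0, 0]
    - [0.165, -0.56, 0, 0, 0, -0.01]
    - [0.251, -0.849, 0, 0, 0, -0.017]

```text
time_s: 28.62
position: [561.0, -4.0, 156.3]
eef_rot: [[-1.0, 0.025, -0.001], [0.025, 1.0, -0.0], [0.001, -0.0, -1.0]]
contact_force: [0.6, -0.0, -0.0]
width: 85.8
grasp_force: 0.0
```

>>> play_rows:
  deltas:
    - [0.08, -0.28, 0, 0, 0, 0]
    - [0.17, -0.56, 0, 0, 0, -0.01]
    - [0.258, -0.846, 0, 0, 0, -0.017]

```text
time_s: 29.0
position: [519.2, -129.7, 156.3]
eef_rot: [[-1.0, 0.016, -0.001], [0.016, 1.0, 0.0], [0.001, 0.0, -1.0]]
contact_force: [-0.7, 0.2, -0.3]
width: 86.2
grasp_force: 0.0
```

>>> play_rows:
  deltas:
    - [0.08, -0.28, 0, 0, 0, 0]
    - [0.17, -0.56, 0, 0, 0, -0.01]
    - [0.265, -0.844, 0, 0, 0, -0.017]

```text
time_s: 29.38
position: [477.5, -255.5, 156.3]
eef_rot: [[-1.0, 0.008, -0.0], [0.008, 1.0, 0.001], [0.0, 0.001, -1.0]]
contact_force: [-0.3, -0.8, 0.4]
width: 85.5
grasp_force: 0.0
```

>>> play_rows:
  deltas:
    - [0.09, -0.28, 0, 0, 0, 0]
    - [0.18, -0.56, 0, 0, 0, -0.01]
    - [0.25, -0.77, 0, 0, 0, -0.017]
    - [0.272, -0.842, 0, 0, 0, -0.017]
    - [0.272, -0.842, 0, 0, 0, -0.017]

```text
time_s: 30.0
position: [436.6, -380.3, 156.8]
eef_rot: [[-1.0, 0.0, 0.001], [0.0, 1.0, 0.001], [-0.001, 0.001, -1.0]]
contact_force: [-0.3, 0.2, 0.3]
width: 85.9
grasp_force: 0.0
```

```bash
python3 - <<'E'
from h import *
im=snap('wrist','w14'); blobs(im,'w14',34,1500,(300,600,-460,-320),150)
plan((437,-380.5,58,90))
E
```

```text
blob [279.6 214.1] [248, 184, 64, 61, 3014] [ 437.  -379.5   34. ]
t 30.05 P [ 437.  -379.7  157.1] yaw 90.05 F [0.5 1.1 0.1] w 85.7 g 0.0
   [0.001, -0.006, 0.661] [0.002, 0.002, 0.002] mm 99
```

>>> play_rows:
  deltas:
    - [0.004, -0.006, 0.2, 0, 0, 0]
    - [0.004, -0.006, 0.4, 0, 0, 0]
    - [0.004, -0.006, 0.58, 0, 0, 0]
    - [0.004, -0.006, 0.66, 0, 0, 0]
    - [0.004, -0.006, 0.66, 0, 0, 0]

```text
time_s: 30.68
position: [436.5, -380.4, 58.2]
eef_rot: [[-1.0, -0.002, 0.001], [-0.002, 1.0, 0.001], [-0.001, 0.001, -1.0]]
contact_force: [-0.3, -0.3, -0.5]
width: 86.3
grasp_force: 0.0
```

```bash
python3 - <<'E'
from h import *
plan((436.3,-380.5,42,90))
E
```

```text
t 30.68 P [ 436.5 -380.4   58.2] yaw 90.1 F [-0.3 -0.3 -0.5] w 86.3 g 0.0
   [0.002, -0.0, 0.108] [0.002, 0.001, 0.004] mm 16
```

>>> play_rows:
  deltas:
    - [0, 0, 0.04, 0, 0, 0]
    - [0, 0, 0.08, 0, 0, 0]
    - [0, 0, 0.108, 0, 0, 0]
    - [0, 0, 0.108, 0, 0, 0]

```text
time_s: 31.18
position: [436.2, -381.4, 42.1]
eef_rot: [[-1.0, -0.001, 0.001], [-0.001, 1.0, 0.0], [-0.001, 0.0, -1.0]]
contact_force: [0.0, 0.2, 0.0]
width: 85.9
grasp_force: 0.0
```

>>> play_rows:
  deltas:
    - [0, 0, 0, 0, 0, 0]
    - [0, 0, 0, 0, 0, 0]
    - [0, 0, 0, 0, 0, 0]
    - [0, 0, 0, 0, 0, 0]
    - [0, 0, 0, 0, 0, 0]
  fingers: 40
  force: 20

```text
time_s: 31.8
position: [436.5, -381.6, 42.7]
eef_rot: [[-1.0, -0.001, 0.002], [-0.001, 1.0, -0.0], [-0.002, -0.0, -1.0]]
contact_force: [0.5, 0.5, 0.4]
width: 59.3
grasp_force: 20.0
```

>>> play_rows:
  deltas:
    - [0, 0, -0.1, 0, 0, 0]
    - [0, 0, -0.3, 0, 0, 0]
    - [0, 0, -0.5, 0, 0, 0]
    - [0, 0, -0.65, 0, 0, 0]
    - [0, 0, -0.65, 0, 0, 0]

```text
time_s: 32.42
position: [437.2, -382.4, 143.4]
eef_rot: [[-1.0, -0.001, 0.005], [-0.001, 1.0, -0.004], [-0.005, -0.004, -1.0]]
contact_force: [-0.5, -0.7, -0.4]
width: 59.3
grasp_force: 20.0
```

```bash
python3 - <<'E'
from h import *
plan((495.5,255.5,140,87.65))
E
```

```text
t 32.42 P [ 437.2 -382.4  143.4] yaw 90.04 F [-0.5 -0.7 -0.4] w 59.3 g 20.0
   [-0.078, 0.85, 0.001] [-0.002, 0.002, 0.017] mm 128
   [-0.071, 0.851, 0.002] [-0.002, 0.002, 0.017] mm 128
   [-0.064, 0.852, 0.003] [-0.002, 0.002, 0.017] mm 128
   [-0.057, 0.852, 0.003] [-0.002, 0.002, 0.017] mm 128
   [-0.05, 0.853, 0.004] [-0.002, 0.002, 0.017] mm 128
```

>>> play_rows:
  deltas:
    - [-0.02, 0.2, 0, 0, 0, 0]
    - [-0.05, 0.52, 0, 0, 0, 0.01]
    - [-0.078, 0.85, 0, 0, 0.002, 0.017]

```text
time_s: 32.8
position: [447.3, -252.6, 138.6]
eef_rot: [[-1.0, 0.009, -0.001], [0.009, 1.0, 0.001], [0.001, 0.001, -1.0]]
contact_force: [0.6, -0.5, -0.3]
width: 58.9
grasp_force: 20.0
```

>>> play_rows:
  deltas:
    - [-0.024, 0.28, 0, 0, 0, 0]
    - [-0.048, 0.56, 0, 0, 0, 0.01]
    - [-0.071, 0.851, 0, 0, 0.002, 0.017]

```text
time_s: 33.17
position: [459.0, -124.9, 138.8]
eef_rot: [[-1.0, 0.017, -0.002], [0.017, 1.0, 0.0], [0.002, 0.0, -1.0]]
contact_force: [-0.0, 0.1, 0.4]
width: 58.8
grasp_force: 20.0
```

>>> play_rows:
  deltas:
    - [-0.02, 0.28, 0, 0, 0, 0]
    - [-0.042, 0.56, 0, 0, 0, 0.01]
    - [-0.064, 0.852, 0, 0, 0.002, 0.017]

```text
time_s: 33.55
position: [470.7, 2.6, 138.8]
eef_rot: [[-1.0, 0.025, -0.003], [0.025, 1.0, -0.0], [0.003, -0.0, -1.0]]
contact_force: [0.1, -0.1, -0.5]
width: 59.1
grasp_force: 20.0
```

>>> play_rows:
  deltas:
    - [-0.02, 0.28, 0, 0, 0, 0]
    - [-0.038, 0.56, 0, 0, 0, 0.01]
    - [-0.057, 0.852, 0, 0, 0.002, 0.017]

```text
time_s: 33.92
position: [482.4, 130.0, 138.7]
eef_rot: [[-0.999, 0.034, -0.004], [0.034, 0.999, -0.001], [0.004, -0.001, -1.0]]
contact_force: [0.6, -0.8, -0.3]
width: 59.2
grasp_force: 20.0
```

>>> play_rows:
  deltas:
    - [-0.02, 0.3, 0, 0, 0, 0]
    - [-0.04, 0.6, 0, 0, 0, 0.01]
    - [-0.046, 0.76, 0, 0, 0.002, 0.017]
    - [-0.05, 0.853, 0, 0, 0.002, 0.017]
    - [-0.05, 0.853, 0, 0, 0.002, 0.017]

```text
time_s: 34.55
position: [494.4, 256.6, 139.0]
eef_rot: [[-0.999, 0.041, -0.005], [0.041, 0.999, -0.001], [0.005, -0.001, -1.0]]
contact_force: [-0.6, -0.7, -0.2]
width: 59.3
grasp_force: 20.0
```

```bash
python3 - <<'E'
from h import *
plan((495.5,255.6,84,87.65))
E
```

```text
t 34.55 P [494.4 256.6 139. ] yaw 87.66 F [-0.6 -0.7 -0.2] w 59.3 g 20.0
   [-0.009, -0.006, 0.367] [-0.002, -0.009, 0.0] mm 55
```

>>> play_rows:
  deltas:
    - [-0.007, -0.006, 0.12, 0, -0.005, 0]
    - [-0.007, -0.006, 0.25, 0, -0.009, 0]
    - [-0.007, -0.006, 0.33, 0, -0.009, 0]
    - [-0.007, -0.006, 0.367, 0, -0.009, 0]
    - [-0.007, -0.006, 0.367, 0, -0.009, 0]

```text
time_s: 35.17
position: [495.3, 255.3, 84.3]
eef_rot: [[-0.999, 0.042, 0.0], [0.042, 0.999, -0.001], [-0.0, -0.001, -1.0]]
contact_force: [-0.7, 1.0, -0.4]
width: 59.2
grasp_force: 20.0
```

```bash
python3 - <<'E'
from h import *
plan((495.5,255.6,75.2,87.65))
E
```

```text
t 35.17 P [495.3 255.3  84.3] yaw 87.6 F [-0.7  1.  -0.4] w 59.2 g 20.0
   [-0.001, 0.002, 0.061] [-0.001, 0.001, -0.002] mm 9
```

>>> play_rows:
  deltas:
    - [0, 0.002, 0.02, 0, 0, 0]
    - [0, 0.002, 0.04, 0, 0, 0]
    - [0, 0.002, 0.061, 0, 0, 0]
    - [0, 0.002, 0.061, 0, 0, 0]

```text
time_s: 35.67
position: [495.3, 255.7, 75.2]
eef_rot: [[-0.999, 0.042, 0.0], [0.042, 0.999, -0.001], [-0.0, -0.001, -1.0]]
contact_force: [0.7, 0.6, -0.8]
width: 59.1
grasp_force: 20.0
```

>>> play_rows:
  deltas:
    - [0, 0, 0, 0, 0, 0]
    - [0, 0, 0.002, 0, 0, 0]
    - [0, 0, 0.002, 0, 0, 0]

```text
time_s: 36.05
position: [495.5, 255.8, 75.4]
eef_rot: [[-0.999, 0.042, 0.001], [0.042, 0.999, -0.0], [-0.001, -0.0, -1.0]]
contact_force: [-0.2, -0.4, -0.1]
width: 58.9
grasp_force: 20.0
```

Inside the pocket again. Release, lift and look with the last picture; close the fingers and move toward the start button.

>>> play_rows:
  deltas:
    - [0, 0, 0, 0, 0, 0]
    - [0, 0, 0, 0, 0, 0]
    - [0, 0, 0, 0, 0, 0]
  fingers: 76

```text
time_s: 36.42
position: [495.5, 255.8, 75.4]
eef_rot: [[-0.999, 0.042, 0.001], [0.042, 0.999, -0.0], [-0.001, -0.0, -1.0]]
contact_force: [-0.3, -0.5, 0.3]
width: 76.2
grasp_force: 0.0
```

>>> play_rows:
  deltas:
    - [0, 0, -0.08, 0, 0, 0]
    - [0, 0, -0.22, 0, 0, 0]
    - [0, 0, -0.4, 0, 0, 0]
    - [0, 0, -0.6, 0, 0, 0]
    - [0, 0, -0.6, 0, 0, 0]

```text
time_s: 37.05
position: [496.8, 256.4, 169.1]
eef_rot: [[-0.999, 0.042, 0.007], [0.042, 0.999, 0.002], [-0.007, 0.003, -1.0]]
contact_force: [0.0, -0.4, -0.9]
width: 76.2
grasp_force: 0.0
```

```bash
python3 - <<'E'
from h import *
O+=[-.4,1]
s=W(-155,110);print(s)
plan((s[0],s[1],150,87.65))
E
```

```text
[412.13899581 247.96077764]
t 37.05 P [496.8 256.4 169.1] yaw 87.61 F [ 0.  -0.4 -0.9] w 76.2 g 0.0
   [0.562, -0.08, 0.123] [0.005, 0.014, -0.002] mm 87
```

>>> play_rows:
  deltas:
    - [0.13, -0.02, 0, 0, 0, 0]
    - [0.32, -0.05, 0, 0, 0.005, 0]
    - [0.5, -0.075, 0.05, 0, 0.01, 0]
    - [0.562, -0.08, 0.123, 0.005, 0.014, 0]
    - [0.562, -0.08, 0.123, 0.005, 0.014, 0]
  fingers: 0
  force: 20

```text
time_s: 37.67
position: [410.0, 247.1, 145.0]
eef_rot: [[-0.999, 0.041, -0.008], [0.041, 0.999, -0.004], [0.008, -0.004, -1.0]]
contact_force: [0.5, -0.1, 0.1]
width: 29.8
grasp_force: 0.0
```

```bash
python3 - <<'E'
from h import *
s=(412.3,248.0)
plan((s[0],s[1],96,87.65))
a=snap('top','t20');b=snap('scene','s20')
A=cv2.resize(a[150:300,100:300],(800,600),interpolation=cv2.INTER_CUBIC)
u,v=px('s20',[570,180,56]).astype(int); 
B=cv2.resize(b[v-75:v+75,u-100:u+100],(800,600),interpolation=cv2.INTER_CUBIC)
out=np.hstack([A[:, :800],B]); out=cv2.resize(out,(800,300),interpolation=cv2.INTER_AREA)
C=np.vstack([out,cv2.resize(B[100:400],(800,300))]); cv2.imwrite('pics/fin.png',C)
E
```

```text
t 37.67 P [410.  247.1 145. ] yaw 87.63 F [ 0.5 -0.1  0.1] w 29.8 g 0.0
   [-0.017, 0.008, 0.326] [-0.008, -0.016, -0.001] mm 49
```

View pics/fin.png

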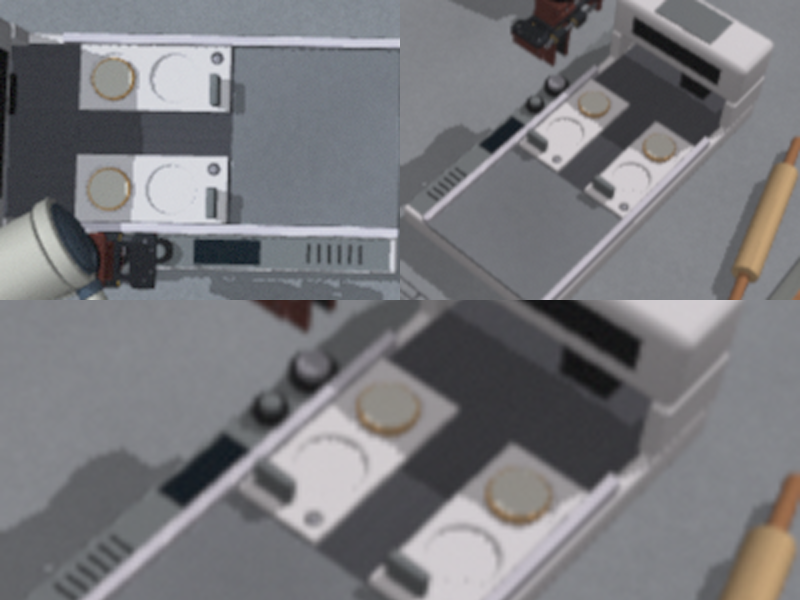

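Both plates are seated and each left pocket holds a flat biscuit (top view at (112,78) and (108,188)). Last comes the start button.

>>> play_rows:
  deltas:
    - [-0.012, 0.006, 0.1, -0.006, -0.012, 0]
    - [-0.012, 0.006, 0.2, -0.006, -0.014, 0]
    - [-0.012, 0.006, 0.29, -0.006, -0.014, 0]
    - [-0.012, 0.006, 0.32, -0.006, -0.014, 0]
    - [-0.012, 0.006, 0.32, -0.006, -0.014, 0]

```text
time_s: 38.4
position: [412.1, 247.9, 98.3]
eef_rot: [[-0.999, 0.042, 0.0], [0.042, 0.999, -0.0], [-0.0, -0.0, -1.0]]
contact_force: [0.7, -0.7, 0.1]
width: 0.4
grasp_force: 0.0
```

```bash
python3 - <<'E'
from h import *
plan((412.3,248,86,87.65))
E
```

```text
t 38.4 P [412.1 247.9  98.3] yaw 87.61 F [ 0.7 -0.7  0.1] w 0.4 g 0.0
   [-0.001, 0.001, 0.082] [-0.0, 0.001, -0.002] mm 12
```

>>> play_rows:
  deltas:
    - [0, 0, 0.025, 0, 0, 0]
    - [0, 0, 0.05, 0, 0, 0]
    - [0, 0, 0.075, 0, 0, 0]
    - [0, 0, 0.09, 0, 0, 0]
    - [0, 0, 0.09, 0, 0, 0]

```text
time_s: 39.02
position: [412.2, 248.0, 85.4]
eef_rot: [[-0.999, 0.042, 0.001], [0.042, 0.999, 0.0], [-0.001, 0.0, -1.0]]
contact_force: [-1.1, -1.2, 1.8]
width: 0.5
grasp_force: 0.9
```

>>> play_rows:
  deltas:
    - [0, 0, 0.01, 0, 0, 0]
    - [0, 0, 0.02, 0, 0, 0]
    - [0, 0, 0.03, 0, 0, 0]
    - [0, 0, 0.03, 0, 0, 0]

```text
time_s: 39.52
position: [412.3, 248.0, 80.9]
eef_rot: [[-0.999, 0.042, 0.001], [0.042, 0.999, 0.0], [-0.001, 0.0, -1.0]]
contact_force: [-1.8, -0.9, 4.4]
width: 0.7
grasp_force: 2.2
```

>>> play_rows:
  deltas:
    - [0, 0, 0.007, 0, 0, 0]
    - [0, 0, 0.014, 0, 0, 0]
    - [0, 0, 0.02, 0, 0, 0]
    - [0, 0, 0.02, 0, 0, 0]

```text
time_s: 40.02
position: [412.4, 248.1, 80.1]
eef_rot: [[-0.999, 0.042, 0.002], [0.042, 0.999, 0.001], [-0.002, 0.001, -1.0]]
contact_force: [-7.0, -4.2, 16.6]
width: 0.5
grasp_force: 7.8
```

Bottomed out at 16 N. Hold a moment more, then lift clear.

>>> play_rows:
  deltas:
    - [0, 0, 0.005, 0, 0, 0]
    - [0, 0, 0.005, 0, 0, 0]

```text
time_s: 40.28
position: [412.4, 248.1, 80.0]
eef_rot: [[-0.999, 0.042, 0.002], [0.042, 0.999, 0.001], [-0.002, 0.001, -1.0]]
contact_force: [-8.4, -3.8, 19.3]
width: 0.4
grasp_force: 9.5
```

>>> play_rows:
  deltas:
    - [0, 0, -0.1, 0, 0, 0]
    - [0, 0, -0.3, 0, 0, 0]
    - [0, 0, -0.6, 0, 0, 0]
    - [0, 0, -0.8, 0, 0, 0]
    - [0, 0, -0.8, 0, 0, 0]

```text
time_s: 40.9
position: [413.2, 248.5, 199.4]
eef_rot: [[-0.999, 0.042, 0.005], [0.042, 0.999, 0.002], [-0.005, 0.003, -1.0]]
contact_force: [0.1, -0.4, -1.8]
width: 0.4
grasp_force: 0.0
```

```bash
python3 - <<'E'
from h import *
plan((412,248,190,87.65)); print(bot.close_job())
E
```

```text
t 40.9 P [413.2 248.5 199.4] yaw 87.61 F [ 0.1 -0.4 -1.8] w 0.4 g 0.0
   [0.008, -0.004, 0.063] [0.005, 0.011, -0.002] mm 9
the job is handed in; nothing more can be done
None
```

I handed the job in at 40.9 s: power key pressed and released, both plates seated on their pins, both iced biscuits (two were on the rack) flat in the left pockets, and the start button pressed fully and released last; the judge's result isn't shown.

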